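# Refill the condiment caddy in the office pantry

### The arm

A 7-joint arm with a two-finger parallel gripper is mounted at the origin on the work surface. World frame = base frame: x ahead of the robot, y to its left, z up, the work surface at z = 0. Lengths are in m, angles in rad, forces in N, time in s.
With the tool pointing down it reaches from about 0.4 to 0.875 m from the base axis. Payload 6.5 kg.
Tool frame: the origin (TCP) lies between the finger pads; the fingertips stand 17 mm ahead of it and the grasp point (between the pads) lies 2 mm behind it; x points along the fingers, z is the direction in which the jaws open and shut, and the axes are right-handed (so a half turn about x gives the same grasp; the last joint's range is limited). The gripper opens to 88 mm and grips with 3 to 60 N. Pads are 18 mm wide; open, the fingers measure 123 mm over their backs; the gripper's body (75 mm by 187 mm) begins 45 mm behind the grasp point.
Start: joints at [-0.066, 0.536, -0.004, 1.538, 0.003, 1.067, -0.071], TCP at [0.65, 0, 0.256] pointing down, gripper open.
Joint ranges: [-2.7, 2.7], [-0.37, 2.16], [-1.27, 1.26], [0.24, 2.4], [-1.31, 4.45], [0.19, 1.91], [-2.76, 2.76]. Speed limits (rad/s): [2.39, 2.39, 3.14, 3.14, 3.14, 3.14, 3.14].

### API

Orientations are given as a rotation vector (axis times angle).
In Python, from cell import robot, optics gives the robot as it stands.
- The arm moves only by the tool arm_command, never from a script. Its argument "commands" is a list of rows, each an object with "travel": the shift along the tool's x, y, z in m, a list of three; "rot": the turn, a rotation vector about the tool's x, y, z in rad, a list of three; "jaw": the gripper's target within -1 to 1 (shut at 1, half-way at 0, fully open at -1). A call has 1 to 5 rows; each row shifts and turns the commanded pose from where the row before left it, along the tool's axes as they then stand; what a row does not reach is not made up. A row lasts 1/10 s, in which the tool goes at most 50 mm and 8.59 degrees, less where a joint would pass 70% of its speed; a pose out of reach is approached as far as the arm can. A call with a gripper value outside its range is refused whole. The fingers move at their own pace and stop on an object; the grip force is fixed at half the most. Time passes only in rows, so rows that do not move let the fingers close. It gives the time, the measured TCP pose, the force and the opening at its end, in the units of the state.
- robot.get_state(): the state, without advancing time (a new reading comes with each control period).
- optics.capture(name): name is "scene" or "side" or "wrist"; returns a dict with "img" (384x512x3 uint8, red, green, blue), "intrinsics" (3x3 intrinsics, pixels), "cam_to_world" (4x4, takes a point from camera to world coordinates); the wrist camera has in their place "hand_eye" (4x4, takes a point from camera to tool coordinates, whose origin is the TCP and whose axes are the tool frame's). Camera axes: x right, y down, z forward; pixel columns grow to the right and rows downward; lengths in m; the calibration is good to about 2 mm. The wrist camera is an equidistant fisheye: a pixel r from the principal point sees the ray r / f radians off the axis. A picture is of the moment at which its call begins: read the wrist's pose just before it. There is no depth.
- robot.close_job(): hands the job in, once; it reports no verdict.
The state is a dict: "t": time; "q": joint angles; "joint_vel": joint speeds; "joint_efforts": joint torques, N m; "ee_pos": TCP position; "orientation": TCP orientation; "contact_force": force on the tool from outside, world axes, zero at the start; "ft_torque": the same for the moment, N m; "gripper_width": opening from 0.0 (shut) to 1.0 (fully open).
Only numpy, scipy, OpenCV 4.12 (cv2) and the standard library are available. Lean on these libraries where they do the work, as an engineer would, in place of code of your own. Each camera call takes 0.05 s, during which the arm holds its last target.

### The job

Put the condiment caddy back together for lunch: stand the salt shaker, the pepper tin, the sugar pourer and the oil bottle in the caddy, each upright on the floor of the cup whose opening has its shape and size, set down rather than dropped. Leave the coffee machine's cocoa shaker and the sink's soap dispenser where they stand, and do not knock anything over.

Things in the scene. Friction and masses are not known exactly. Their poses are not given: they have to be found in the camera images.
- salt_shaker: salt shaker: the small round steel shaker with a domed, pierced top; 40 mm diameter (straight side up to 64 mm above its foot), collar 41 mm, 87 mm high, about 0.11 kg. Origin: centre of the underside; z up. Stands loose on the counter
- pepper_tin: pepper tin: flat-sided cream tin with a flush steel lid; 30 mm along its x, 60 mm along its y, 89 mm high, about 0.12 kg. Origin: centre of the underside; z up. Stands loose on the counter
- sugar_pourer: sugar pourer: round white porcelain body 60 mm in diameter up to 70 mm, narrowing to a steel cap with an upright rim 50 mm in diameter from 84 to 104 mm, then a cone and a short pouring tube, 134 mm high, about 0.28 kg. Origin: centre of the underside; z up. Stands loose on the counter
- oil_bottle: oil bottle: square green glass bottle 50 x 50 mm up to 100 mm, shoulder to 116 mm, round steel pourer cap 30 mm in diameter from 122 to 148 mm with a narrow upright spout to 166 mm and no side nozzle, about 0.36 kg. Origin: centre of the underside; z up, x and y square to its sides. Stands loose on the counter
- cup_small_round: white plastic cup, 88 x 88 x 28 mm high, round opening 56 mm across: the small round cup, the salt shaker's. Dark floor 4 mm above its underside. Origin: centre of the underside, 6 mm above the counter; z up, x, y along its sides. Fixed in a steel caddy (100 mm wide, 376 mm long, rim 24 mm high, loop handle 55 mm high at each end) in a row of four cups, in any order, 90 mm apart along their y
- cup_oblong: white plastic cup, 88 x 88 x 28 mm high, oblong opening 46 mm along x, 76 mm along y: the pepper tin's. Dark floor 4 mm above its underside. Origin: centre of the underside, 6 mm above the counter; z up, x, y along its sides. Fixed in a steel caddy (100 mm wide, 376 mm long, rim 24 mm high, loop handle 55 mm high at each end) in a row of four cups, in any order, 90 mm apart along their y
- cup_large_round: white plastic cup, 88 x 88 x 28 mm high, round opening 76 mm across: the large round cup, the sugar pourer's. Dark floor 4 mm above its underside. Origin: centre of the underside, 6 mm above the counter; z up, x, y along its sides. Fixed in a steel caddy (100 mm wide, 376 mm long, rim 24 mm high, loop handle 55 mm high at each end) in a row of four cups, in any order, 90 mm apart along their y
- cup_square: white plastic cup, 88 x 88 x 28 mm high, square opening 66 x 66 mm, square to its x and y: the oil bottle's. Dark floor 4 mm above its underside. Origin: centre of the underside, 6 mm above the counter; z up, x, y along its sides. Fixed in a steel caddy (100 mm wide, 376 mm long, rim 24 mm high, loop handle 55 mm high at each end) in a row of four cups, in any order, 90 mm apart along their y
- cocoa_shaker: cocoa shaker of the coffee machine, to be left alone: like the salt shaker but bigger and flat-topped; round steel, 48 mm in diameter, lid 51 mm, 110 mm high, about 0.16 kg. Origin: centre of the underside; z up. Stands loose on the counter
- soap_pump: soap dispenser of the sink, to be left alone: the same square green glass bottle as the oil bottle, but with a steel pump head and a nozzle reaching 50 mm out to its -x side, 172 mm high, about 0.36 kg. Origin: centre of the underside; z up. Stands loose on the counter
There are look-alikes about, which are no part of the job. Leave any purple or red look-alike of the pepper_tin alone.

How it is judged:
At the end, for the whole second after the job is handed in: Salt, pepper, sugar and oil each stand released and at rest on the floor of their own cup: underside less than 8 mm above the cup's, centre within 11 mm (tin, bottle 13 mm) of the cup's, upright within 4.5 degrees; cocoa shaker and soap dispenser within 20 mm of their start (horizontal distance between salt_shaker and cup_small_round below 0.011 m and z of salt_shaker in the frame of cup_small_round below 0.008 m and angle between each of salt_shaker, pepper_tin, sugar_pourer, oil_bottle's own z axis and vertical below 0.08 rad and linear speed of each of salt_shaker, pepper_tin, sugar_pourer, oil_bottle below 0.02 m/s and angular speed of each of salt_shaker, pepper_tin, sugar_pourer, oil_bottle below 0.2 rad/s and horizontal distance between pepper_tin and cup_oblong below 0.013 m and z of pepper_tin in the frame of cup_oblong below 0.008 m and horizontal distance between sugar_pourer and cup_large_round below 0.011 m and z of sugar_pourer in the frame of cup_large_round below 0.008 m and horizontal distance between oil_bottle and cup_square below 0.013 m and z of oil_bottle in the frame of cup_square below 0.008 m and distance of each of cocoa_shaker, soap_pump from where it was at the start of the episode below 0.02 m); the robot touches nothing.
It fails at once if the cocoa shaker or the soap dispenser is shifted (20 mm or more) from where it stood (distance of any of cocoa_shaker, soap_pump from where it was at the start of the episode above 0.02 m).
It fails at once if anything is tipped over (leaning more than 45 degrees) (angle between any of salt_shaker, pepper_tin, sugar_pourer, oil_bottle, cocoa_shaker, soap_pump's own z axis and vertical above 0.8 rad).
It fails at once if a condiment is dropped into its cup (let go and falling while more than 15 mm above the cup's floor) ((horizontal distance between salt_shaker and cup_small_round below 0.05 m and z of salt_shaker in the frame of cup_small_round above 0.019 m and linear speed of salt_shaker above 0.2 m/s and contact force between the fingers and salt_shaker below 0.05 N) or (horizontal distance between pepper_tin and cup_oblong below 0.05 m and z of pepper_tin in the frame of cup_oblong above 0.019 m and linear speed of pepper_tin above 0.2 m/s and contact force between the fingers and pepper_tin below 0.05 N) or (horizontal distance between sugar_pourer and cup_large_round below 0.05 m and z of sugar_pourer in the frame of cup_large_round above 0.019 m and linear speed of sugar_pourer above 0.2 m/s and contact force between the fingers and sugar_pourer below 0.05 N) or (horizontal distance between oil_bottle and cup_square below 0.05 m and z of oil_bottle in the frame of cup_square above 0.019 m and linear speed of oil_bottle above 0.2 m/s and contact force between the fingers and oil_bottle below 0.05 N)).
It also fails if it takes over 112 s, if anything falls off the work surface, if the arm or the gripper's body presses on something with over 40 N, if the wrist force passes 120 N, or if a joint passes its speed limit or range.

## Working session

There is one attempt and no reset: what is moved stays moved. The work goes in short steps, Python scripts to look and compute and a tool call to move; the robot and the scene stay as the last step left them, time stands still between calls to the robot, and variables do not carry over. Pictures are saved under pics/ and viewed, and the job is handed in when it is done.

Besides the shell and the picture viewer there is one more tool, called after "Call:" as name(argument=value, ...), one argument or row to a line, values as JSON. arm_command: Moves the arm, as the interface text tells. Its arguments: {"type":"object","properties":{"commands":{"type":"array","items":{"type":"object","properties":{"travel":{"type":"array","items":{"type":"number"}},"rot":{"type":"array","items":{"type":"number"}},"jaw":{"type":"number"}}}}},"required":["commands"]}

```bash
ls; mkdir -p pics
python3 - <<'E'
from cell import robot, optics
import cv2
s=robot.get_state();print(s)
for n in ["scene","side","wrist"]:
    c=optics.capture(n);cv2.imwrite(f"pics/{n}0.png",c["img"][:,:,::-1])
    print(n,c["intrinsics"],c.get("cam_to_world",c.get("hand_eye")))
E
```

```text
pics
{'t': 0.0, 'q': array([-0.06619476,  0.5371652 , -0.00443036,  1.53882862,  0.00262747,
        1.06728295, -0.07119   ]), 'joint_vel': array([ 0.00057441, -0.00011233, -0.00023197,  0.00032124, -0.00033819,
       -0.00357064, -0.00035959]), 'joint_efforts': array([-1.69933578e-04, -5.70981932e+01,  9.90184285e-01, -2.51597965e+01,
       -5.62433247e-02,  1.80829730e-02,  2.02785413e-04]), 'ee_pos': array([ 6.49438448e-01, -2.93071705e-05,  2.54857111e-01]), 'orientation': array([-1.84115021e-04,  1.57246815e+00, -5.40720236e-05]), 'contact_force': array([ 0.38117198,  0.34588001, -0.12384979]), 'ft_torque': array([ 0.0424762 , -0.01233451,  0.05588473]), 'gripper_width': 1.0011001228944278}
scene [[357.07847853   0.         253.57906846]
 [  0.         357.07847853 198.28866478]
 [  0.           0.           1.        ]] [[-0.07709607  0.71778726 -0.69198095  1.23185637]
 [ 0.99685777  0.06815509 -0.04036667  0.01578343]
 [ 0.01818734 -0.6929187  -0.7207863   0.79260713]
 [ 0.          0.          0.          1.        ]]
side [[432.6015784    0.         257.43072645]
 [  0.         432.6015784  185.40064959]
 [  0.           0.           1.        ]] [[ 0.9987073  -0.0199102   0.04676872  0.45293881]
 [-0.05046164 -0.498983    0.86514137 -1.19960322]
 [ 0.00611166 -0.86638303 -0.49934267  0.72004252]
 [ 0.          0.          0.          1.        ]]
wrist [[297.31863964   0.         257.30341383]
 [  0.         297.31863964 190.70989616]
 [  0.           0.           1.        ]] [[-6.43670821e-04 -2.73713427e-01  9.61811076e-01 -1.28708203e-01]
 [-6.12938518e-05 -9.61811262e-01 -2.73713521e-01  7.07369006e-02]
 [ 9.99999791e-01 -2.35134513e-04  6.02312894e-04 -1.01037459e-03]
 [ 0.00000000e+00  0.00000000e+00  0.00000000e+00  1.00000000e+00]]
```

View pics/scene0.png

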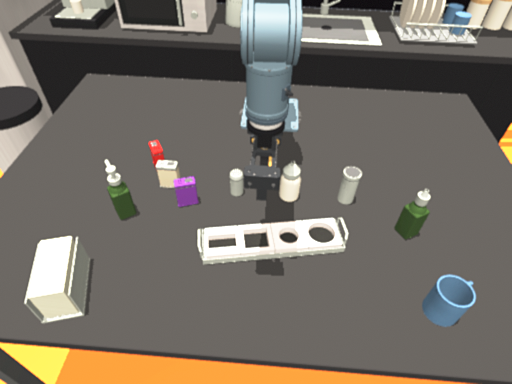

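View pics/side0.png

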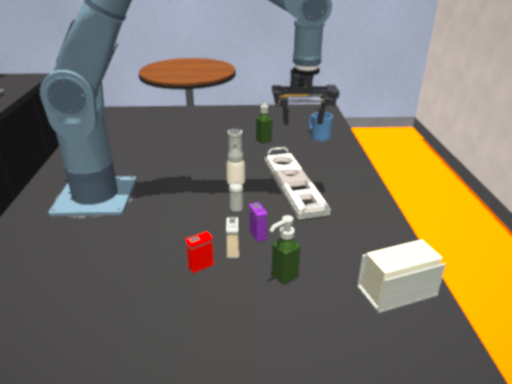

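View pics/wrist0.png

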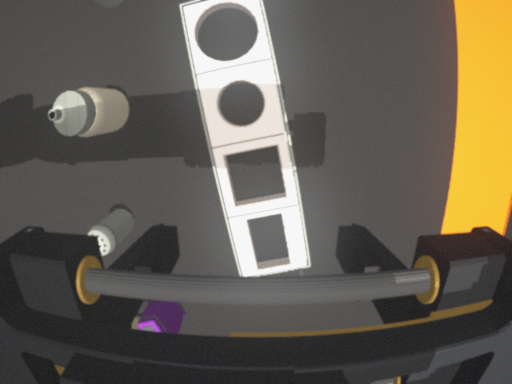

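Run:
```python
import cv2
a=cv2.imread("pics/scene0.png")
cv2.imwrite("pics/c1.png",cv2.resize(a[130:270,90:350],None,fx=3,fy=3,interpolation=cv2.INTER_CUBIC))
b=cv2.resize(a[180:250,380:450],None,fx=5,fy=5,interpolation=cv2.INTER_CUBIC)
c=cv2.resize(a[155:225,85:155],None,fx=5,fy=5,interpolation=cv2.INTER_CUBIC)
cv2.imwrite("pics/c2.png",cv2.hconcat([b,c]))
b=cv2.imread("pics/side0.png")
cv2.imwrite("pics/c3.png",cv2.resize(b[90:290,170:340],None,fx=3,fy=3,interpolation=cv2.INTER_CUBIC))
```

```text
(no output)
```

View pics/c1.png

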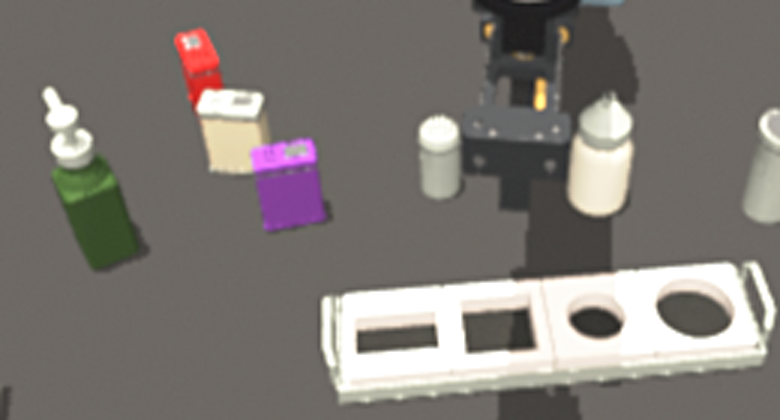

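View pics/c2.png

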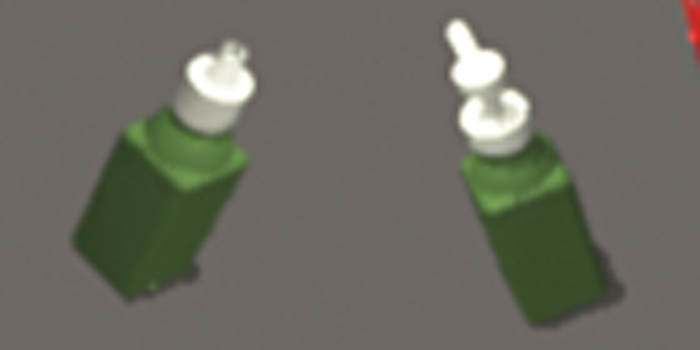

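View pics/c3.png

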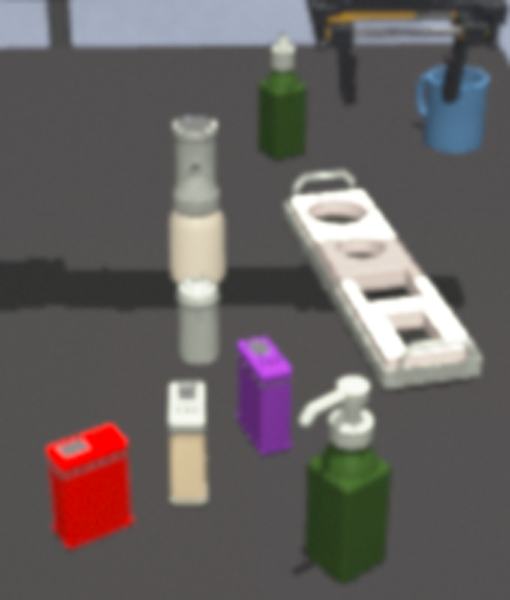

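```bash
cat > h.py <<'E'
import numpy as np, cv2
from scipy.spatial.transform import Rotation as R
from cell import robot, optics
def ray(name,c,px,st=None):
    K=c["intrinsics"];u=(px[0]-K[0,2])/K[0,0];v=(px[1]-K[1,2])/K[1,1]
    if name=="wrist":
        r=np.hypot(u,v);s=np.sin(r)/r if r>1e-9 else 1;d=np.array([u*s,v*s,np.cos(r)])
        W=np.eye(4);W[:3,:3]=R.from_rotvec(st["orientation"]).as_matrix();W[:3,3]=st["ee_pos"]
        T=W@c["hand_eye"]
    else: d=np.array([u,v,1.]);T=c["cam_to_world"]
    return T[:3,3],T[:3,:3]@d
def hit(name,c,px,z,st=None):
    o,d=ray(name,c,px,st);return o+d*(z-o[2])/d[2]
def tri(A,B):
    M=np.zeros((3,3));b=np.zeros(3)
    for o,d in (A,B):
        d=d/np.linalg.norm(d);P=np.eye(3)-np.outer(d,d);M+=P;b+=P@o
    x=np.linalg.solve(M,b);g=[np.linalg.norm(np.cross(x-o,d/np.linalg.norm(d))) for o,d in (A,B)]
    return x,max(g)
def snap(name,f):
    st=robot.get_state();c=optics.capture(name);cv2.imwrite("pics/"+f,c["img"][:,:,::-1]);return st,c
E
python3 - <<'E'
from h import *
np.set_printoptions(precision=4,suppress=True)
st=robot.get_state();c=optics.capture("scene");d=optics.capture("side")
S=lambda x,y,z:print(hit("scene",c,(90+x/3-.33,130+y/3-.33),z)[:2],end=' ')
O=lambda x,y,z:print(hit("scene",c,(380+x/5-.4,180+y/5-.4),z)[:2],end=' ')
D=lambda x,y,z:print(hit("side",d,(170+x/3-.33,90+y/3-.33),z)[:2],end=' ')
print("salt base front, dome top");S(441,197,0);S(439,115,.082);D(199,363,0);D(199,285,.08)
print("\nsugar base front, tip");S(597,214,0);S(608,97,.134)
print("\npepper top");[S(*p,.089) for p in[(206,90),(266,93),(262,117),(200,112)]];print('base');[S(*p,0) for p in[(212,168),(268,173)]];
print('side top');[D(*p,.089) for p in[(171,381),(206,381),(206,430),(168,430)]];[D(*p,0) for p in[(170,502),(207,502)]]
print("\noil base, shoulder");[O(*p,0) for p in[(74,240),(130,300)]];[O(*p,.1) for p in[(128,130),(187,190),(245,158)]];print('cap');O(222,75,.148)
print("\npurple base");[S(*p,0) for p in[(264,228),(325,218)]];print('top');[S(*p,.089) for p in[(252,150),(312,140),(317,163),(258,173)]]
print("\nred top");[S(*p,.089) for p in[(176,37),(207,30),(218,68),(190,75)]]
print("\ncaddy cups top corners");[S(*p,.034) for p in[(343,295),(742,265),(757,350),(345,388)]]
print("\ncocoa front");S(768,221,0)
b=cv2.imread("pics/wrist0.png");g=b.min(2)
m=(g>150).astype(np.uint8)
cs,h=cv2.findContours(m,cv2.RETR_CCOMP,cv2.CHAIN_APPROX_NONE)
print("\nholes")
for k,q in enumerate(cs):
    A=cv2.contourArea(q)
    if A>600:
        print(k,h[0][k][3],A,cv2.boundingRect(q),cv2.minAreaRect(q))
E
```

```text
salt base front, dome top
[ 0.4632 -0.0818] [ 0.4289 -0.0863] [ 0.4479 -0.1024] [ 0.4495 -0.0838] 
sugar base front, tip
[0.4723 0.0794] [0.4464 0.0776] 
pepper top
[ 0.4219 -0.3233] [ 0.4206 -0.2624] [ 0.4568 -0.2582] [ 0.4554 -0.3205] base
[ 0.4436 -0.3269] [ 0.4454 -0.2667] side top
[ 0.4241 -0.2653] [ 0.4543 -0.2666] [ 0.4535 -0.3379] [ 0.4225 -0.3365] [ 0.4212 -0.3195] [ 0.4531 -0.3208] 
oil base, shoulder
[0.5493 0.3844] [0.5906 0.4074] [0.5557 0.3818] [0.596  0.4033] [0.5704 0.4394] cap
[0.5587 0.4133] 
purple base
[ 0.5231 -0.2533] [ 0.5039 -0.1952] top
[ 0.5043 -0.257 ] [ 0.4849 -0.203 ] [ 0.516  -0.1921] [ 0.5346 -0.2442] 
red top
[ 0.3395 -0.3776] [ 0.3242 -0.3482] [ 0.3863 -0.3202] [ 0.4002 -0.3457] 
caddy cups top corners
[ 0.6281 -0.1524] [0.5581 0.2131] [0.656  0.2179] [ 0.7273 -0.1333] 
cocoa front
[0.4656 0.2535] 
holes
12 -1 21915.0 (179, 0, 132, 277) ((247.13461303710938, 134.17308044433594), (284.368408203125, 84.91828155517578), 78.69007110595703)
13 12 1716.5 (247, 213, 43, 56) ((268.43218994140625, 240.89390563964844), (51.59616470336914, 35.78519058227539), 79.2156982421875)
14 12 2815.0 (223, 144, 63, 62) ((254.94151306152344, 174.85472106933594), (53.505104064941406, 56.57658004760742), 79.3803482055664)
16 12 1728.0 (217, 80, 49, 47) ((241.0, 103.0), (48.0, 46.0), 0.0)
18 12 2876.0 (194, 2, 65, 60) ((225.50003051757812, 31.50000762939453), (59.396968841552734, 62.22539520263672), 45.0)
```

Run:
```python
from h import *
np.set_printoptions(precision=4,suppress=True)
st=robot.get_state();c=optics.capture("wrist");b=c["img"];m=(b.min(2)>150).astype(np.uint8)
cs,h=cv2.findContours(m,cv2.RETR_CCOMP,cv2.CHAIN_APPROX_NONE)
for z in (.034,.010):
  for q,hh in zip(cs,h[0]):
    if cv2.contourArea(q)>600 :
        P=np.array([hit("wrist",c,p[0],z,st)[:2] for p in q])
        r=cv2.minAreaRect((P*1000).astype(np.float32)); e=cv2.fitEllipse((P*1000).astype(np.float32))
        print(z,hh[3],np.array(r[0]),np.array(r[1]),r[2],np.array(e[0]),np.array(e[1]))
s=cv2.resize(c["img"][0:290,150:330,::-1],None,fx=2,fy=2);cv2.imwrite("pics/c4.png",s)
```

```text
0.034 -1 [637.6116  33.9458] [ 99.2567 366.8058] 11.105721473693848 [638.1944  30.4597] [105.8388 483.2968]
0.034 11 [663.4122 -98.0105] [45.7536 74.9257] 11.393590927124023 [663.2961 -97.6651] [51.0481 88.2416]
0.034 11 [645.9135  -9.6642] [67.3701 66.3413] 11.221806526184082 [645.979   -9.2784] [76.1792 76.5339]
0.034 11 [629.1087  76.8172] [55.7064 54.7107] 33.083534240722656 [628.9241  76.9731] [54.4009 55.8046]
0.034 11 [611.3165 164.831 ] [74.3933 74.2722] 46.37968063354492 [611.3733 164.7777] [73.9473 74.0952]
0.01 -1 [636.843   31.4234] [106.0625 391.9564] 11.105695724487305 [637.4656  27.6983] [113.0958 516.4348]
0.01 11 [ 664.4126 -109.5807] [48.8908 80.063 ] 11.393532752990723 [ 664.2884 -109.2116] [54.5483 94.292 ]
0.01 11 [645.714  -15.1768] [71.9895 70.8901] 11.22181224822998 [645.7839 -14.7645] [81.4025 81.7815]
0.01 11 [627.7568  77.2345] [59.526 58.462] 33.08346176147461 [627.5596  77.401 ] [58.131  59.6309]
0.01 11 [608.7447 171.283 ] [79.4943 79.3648] 46.37971115112305 [608.8054 171.226 ] [79.0176 79.1757]
```

View pics/c4.png

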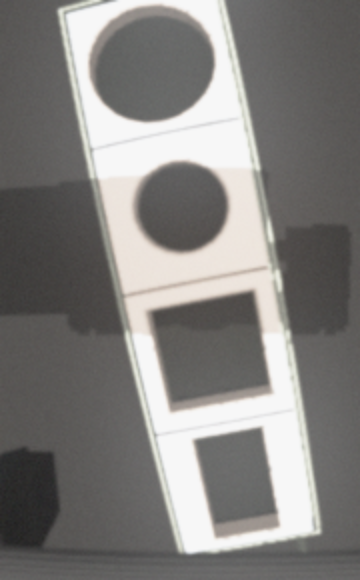

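Candidates in the scene picture:
- **Pepper:** cream (168,174), against red (157,152) and purple (186,192). I choose cream.
- **Salt:** small domed (237,183), against cocoa (348,185), which is bigger and flat-topped. I choose (237,183).
- **Oil:** (413,215), capped with no nozzle, against soap (120,195), which has a nozzle. I choose (413,215).
- **Sugar:** (290,182), the only one.

The crops confirm these. From -y to +y the cups are oblong, square, small round, large round. At z = 34 mm the measured openings match the given sizes.

I'll start with the pepper tin.

Call:
arm_command(
  commands=[
    {"travel": [0.004,-0.0365,-0.026],"rot": [0,0,0],"jaw": -0.4},
    {"travel": [0.004,-0.0365,-0.026],"rot": [0,0,0],"jaw": -0.4},
    {"travel": [0.004,-0.0365,-0.026],"rot": [0,0,0],"jaw": -0.4},
    {"travel": [0.004,-0.0365,-0.026],"rot": [0,0,0],"jaw": -0.4},
    {"travel": [0.004,-0.0365,-0.026],"rot": [0,0,0],"jaw": -0.4},
  ],
)

```text
t: 0.8
ee_pos: [0.5188, -0.1838, 0.2357]
orientation: [-0.0, 1.57, -0.0]
contact_force: [0.2, 0.1, -0.1]
gripper_width: 0.694
```

Call:
arm_command(
  commands=[
    {"travel": [0.004,-0.0365,-0.026],"rot": [0,0,0],"jaw": -0.4},
    {"travel": [0.004,-0.0365,-0.027],"rot": [0,0,0],"jaw": -0.4},
    {"travel": [0.004,-0.0365,-0.027],"rot": [0,0,0],"jaw": -0.4},
    {"travel": [0,0,0],"rot": [0,0,0],"jaw": -0.4},
    {"travel": [0,0,0],"rot": [0,0,0],"jaw": -0.4},
  ],
)

```text
t: 1.3
ee_pos: [0.4395, -0.2927, 0.2238]
orientation: [0.002, 1.571, -0.002]
contact_force: [1.1, 0.8, -0.1]
gripper_width: 0.703
```

Run:
```python
from h import *
st,c=snap("wrist","w1.png");print(st["ee_pos"],st["orientation"],st["gripper_width"],st["t"])
```

```text
[ 0.43950585 -0.29268423  0.22376211] [ 0.00205398  1.57069403 -0.00193716] 0.7029195307152288 1.3
```

View pics/w1.png

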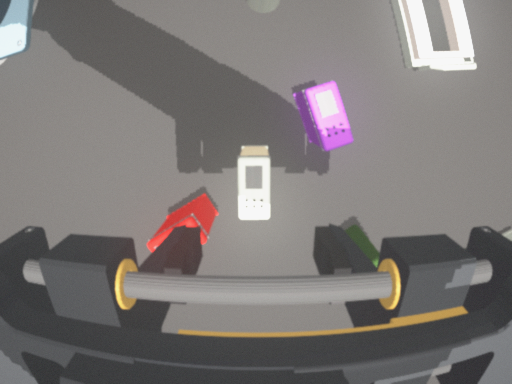

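Run:
```python
from h import *
np.set_printoptions(precision=4,suppress=True)
st=robot.get_state();c=optics.capture("wrist")
for p in [(238,157),(270,157),(270,219),(239,219),(254,188)]: print(hit("wrist",c,p,.089,st)[:2])
im=c["img"].astype(int);m=(im.min(2)>125).astype(np.uint8);m[:140]=0;m[225:]=0;m[:,:225]=0;m[:,290:]=0
q=max(cv2.findContours(m,cv2.RETR_EXTERNAL,cv2.CHAIN_APPROX_NONE)[0],key=cv2.contourArea)
P=np.array([hit("wrist",c,p[0],.089,st)[:2]*1000 for p in q],np.float32);print(cv2.minAreaRect(P))
s=optics.capture("scene");S=lambda x,y,z:print(hit("scene",s,(85+x/5-.4,155+y/5-.4),z)[:2])
print("soap");S(537,325,0);S(610,290,0);S(480,25,.165)
print("red");[print(hit("wrist",c,p,.089,st)[:2]) for p in [(207,196),(218,210)]]
```

```text
[ 0.4224 -0.2642]
[ 0.4512 -0.2642]
[ 0.4519 -0.3236]
[ 0.4224 -0.3236]
[ 0.4367 -0.293 ]
((439.4997863769531, -291.51678466796875), (74.62947082519531, 61.42696762084961), 89.98804473876953)
soap
[ 0.5733 -0.1999]
[ 0.5426 -0.1624]
[ 0.5032 -0.2273]
red
[ 0.3927 -0.3008]
[ 0.4026 -0.3146]
```

Run:
```python
from h import *
np.set_printoptions(precision=4,suppress=True)
a=cv2.imread("pics/w1.png");cv2.imwrite("pics/c5.png",cv2.resize(a[140:290,130:380],None,fx=3.2,fy=3.2,interpolation=cv2.INTER_CUBIC))
s=optics.capture("scene");S=lambda x,y,z:print(hit("scene",s,(85+(x-350)/5-.4,155+y/5-.4),z)[:2])
print("soap");S(537,325,0);S(610,290,0);S(490,110,.148)
```

```text
soap
[ 0.5919 -0.4003]
[ 0.5617 -0.3668]
[ 0.5691 -0.3959]
```

View pics/c5.png

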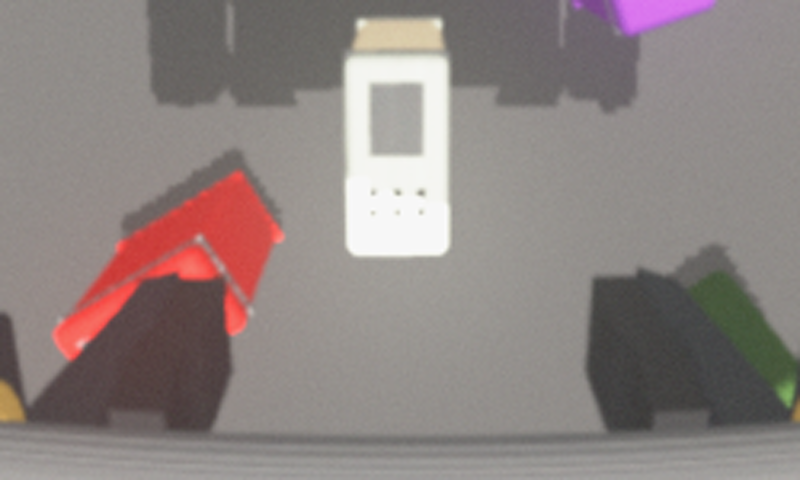

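Run:
```python
from h import *
st=robot.get_state();c=optics.capture("wrist")
for p,z in [((203,193),0),((218,214),0),((193,215),.089),((208,238),.089)]: print(hit("wrist",c,p,z,st)[:2])
```

```text
[ 0.37284659 -0.32313936]
[ 0.39081047 -0.35088684]
[ 0.3787776  -0.31912503]
[ 0.39215522 -0.34316057]
```

Call:
arm_command(
  commands=[
    {"travel": [0.04,0.002,-0.0025],"rot": [0,0,0],"jaw": -0.4},
    {"travel": [0.04,0,0],"rot": [0,0,0],"jaw": -0.4},
    {"travel": [0.04,0,0],"rot": [0,0,0],"jaw": -0.4},
    {"travel": [0.04,0,0],"rot": [0,0,0],"jaw": -0.4},
    {"travel": [0,0,0],"rot": [0,0,0],"jaw": -0.4},
  ],
)

```text
t: 2.05
ee_pos: [0.435, -0.2871, 0.0595]
orientation: [0.002, 1.579, 0.005]
contact_force: [-0.9, 0.5, 0.1]
gripper_width: 0.699
```

Call:
arm_command(
  commands=[
    {"travel": [0,0,0],"rot": [0,0,0],"jaw": 1},
    {"travel": [0,0,0],"rot": [0,0,0],"jaw": 1},
    {"travel": [0,0,0],"rot": [0,0,0],"jaw": 1},
    {"travel": [0,0,0],"rot": [0,0,0],"jaw": 1},
    {"travel": [0,0,0],"rot": [0,0,0],"jaw": 1},
  ],
)

```text
t: 2.55
ee_pos: [0.4383, -0.2905, 0.0651]
orientation: [-0.001, 1.569, -0.001]
contact_force: [-0.9, 0.9, 7.9]
gripper_width: 0.336
```

Call:
arm_command(
  commands=[
    {"travel": [-0.02,0,0],"rot": [0,0,0],"jaw": 1},
    {"travel": [-0.035,0,0],"rot": [0,0,0],"jaw": 1},
    {"travel": [-0.035,0,0],"rot": [0,0,0],"jaw": 1},
    {"travel": [-0.035,0,0],"rot": [0,0,0],"jaw": 1},
    {"travel": [0,0,0],"rot": [0,0,0],"jaw": 1},
  ],
)

```text
t: 3.05
ee_pos: [0.4399, -0.2916, 0.1935]
orientation: [-0.003, 1.563, -0.004]
contact_force: [0.1, 0.3, -1.9]
gripper_width: 0.337
```

Call:
arm_command(
  commands=[
    {"travel": [0,0.01,0.012],"rot": [0,0,0],"jaw": 1},
    {"travel": [0,0.02,0.024],"rot": [0,0,0],"jaw": 1},
    {"travel": [0,0.027,0.032],"rot": [0,0,0],"jaw": 1},
    {"travel": [0,0.027,0.032],"rot": [0,0,0],"jaw": 1},
    {"travel": [0,0.027,0.032],"rot": [0,0,0],"jaw": 1},
  ],
)

```text
t: 3.55
ee_pos: [0.5703, -0.1762, 0.1868]
orientation: [0.0, 1.573, 0.002]
contact_force: [0.2, -1.2, -1.7]
gripper_width: 0.337
```

Call:
arm_command(
  commands=[
    {"travel": [0,0.027,0.032],"rot": [0,0,0],"jaw": 1},
    {"travel": [0,0.027,0.032],"rot": [0,0,0],"jaw": 1},
    {"travel": [0,0.018,0.02],"rot": [0,0,0],"jaw": 1},
    {"travel": [0,0.009,0.01],"rot": [-0.0955,0,0],"jaw": 1},
    {"travel": [0,0,0],"rot": [-0.1,0,0],"jaw": 1},
  ],
)

```text
t: 4.05
ee_pos: [0.6644, -0.0929, 0.1861]
orientation: [-0.158, 1.567, 0.163]
contact_force: [-0.3, 0.2, -2.2]
gripper_width: 0.338
```

Call:
arm_command(
  commands=[
    {"travel": [0,0,0],"rot": [0,0,0],"jaw": 1},
    {"travel": [0,0,0],"rot": [0,0,0],"jaw": 1},
    {"travel": [0,0,0],"rot": [0,0,0],"jaw": 1},
  ],
)

```text
t: 4.35
ee_pos: [0.663, -0.098, 0.188]
orientation: [-0.152, 1.567, 0.152]
contact_force: [0.1, -0.6, -1.3]
gripper_width: 0.341
```

Run:
```python
from h import *
st,c=snap("wrist","w2.png");print(st["ee_pos"],R.from_rotvec(st["orientation"]).as_matrix(),st["contact_force"],st["gripper_width"],st["t"])
snap("side","s2.png")
```

```text
[ 0.66299636 -0.09799976  0.18796262] [[-1.27757392e-03 -1.91997744e-01  9.81394535e-01]
 [ 5.82487067e-05  9.81395320e-01  1.91997973e-01]
 [-9.99999182e-01  3.02456565e-04 -1.24262144e-03]] [ 0.05956004 -0.55860785 -1.28461061] 0.34074979688302276 4.35
```

View pics/w2.png

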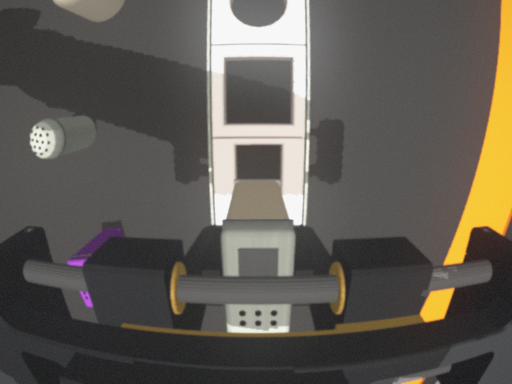

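View pics/s2.png

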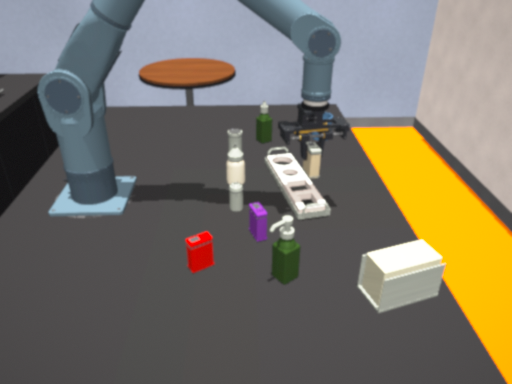

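Run:
```python
from h import *
np.set_printoptions(precision=4,suppress=True)
st=robot.get_state();c=optics.capture("wrist")
m=(c["img"].min(2)>130).astype(np.uint8)
cs,h=cv2.findContours(m,cv2.RETR_CCOMP,cv2.CHAIN_APPROX_NONE)
for q,hh in zip(cs,h[0]):
    if cv2.contourArea(q)>600:
        P=np.array([hit("wrist",c,p[0],.034,st)[:2]*1000 for p in q],np.float32);print(hh[3],cv2.boundingRect(q),cv2.minAreaRect(P))
for p,z in [((236,143),.034),((282,143),.034),((226,222),.099),((293,222),.099)]: print(hit("wrist",c,p,z,st))
# tin bottom edge far (y+) at base z~.124
for p in [(236,181),(282,181)]: print("tinbase",hit("wrist",c,p,.124,st))
```

```text
-1 (227, 304, 63, 29) ((696.2430419921875, -266.4848937988281), (77.7470474243164, 46.842613220214844), 11.044089317321777)
-1 (222, 230, 73, 46) ((678.4324951171875, -176.35324096679688), (76.00802612304688, 55.384090423583984), 11.053500175476074)
-1 (30, 122, 28, 36) ((409.9593505859375, -95.50365447998047), (44.875694274902344, 41.44811248779297), 4.218043327331543)
-1 (206, 0, 105, 226) ((650.1098022460938, -32.434532165527344), (98.9557876586914, 227.48654174804688), 11.176188468933105)
27 (224, 59, 69, 66) ((646.2528686523438, -12.473155975341797), (64.54630279541016, 62.839683532714844), 11.152779579162598)
[ 0.6352 -0.0652  0.034 ]
[ 0.6784 -0.0567  0.034 ]
[ 0.6414 -0.1197  0.099 ]
[ 0.6935 -0.1095  0.099 ]
tinbase [ 0.644  -0.0788  0.124 ]
tinbase [ 0.6743 -0.0728  0.124 ]
```

Call:
arm_command(
  commands=[
    {"travel": [0.02,0.0025,0.001],"rot": [0,0,0],"jaw": 1},
    {"travel": [0.03,0,0],"rot": [0,0,0],"jaw": 1},
    {"travel": [0.02,0,0],"rot": [0,0,0],"jaw": 1},
    {"travel": [0,0,0],"rot": [0,0,0],"jaw": 1},
    {"travel": [0,0,0],"rot": [0,0,0],"jaw": 1},
  ],
)

```text
t: 5.0
ee_pos: [0.6642, -0.0955, 0.1192]
orientation: [-0.153, 1.565, 0.153]
contact_force: [1.0, -0.2, -1.1]
gripper_width: 0.338
```

Run:
```python
from h import *
st,c=snap("wrist","w3.png");print(st["ee_pos"],st["contact_force"],st["t"])
a=c["img"][:,:,::-1];b=optics.capture("scene")["img"][:,:,::-1]
cv2.imwrite("pics/c6.png",cv2.hconcat([cv2.resize(a[90:240,170:340],(442,390)),cv2.resize(b[170:280,190:290],(355,390))]))
```

```text
[ 0.66415994 -0.09549355  0.11915909] [ 1.00975956 -0.21729762 -1.12064469] 5.0
```

View pics/c6.png

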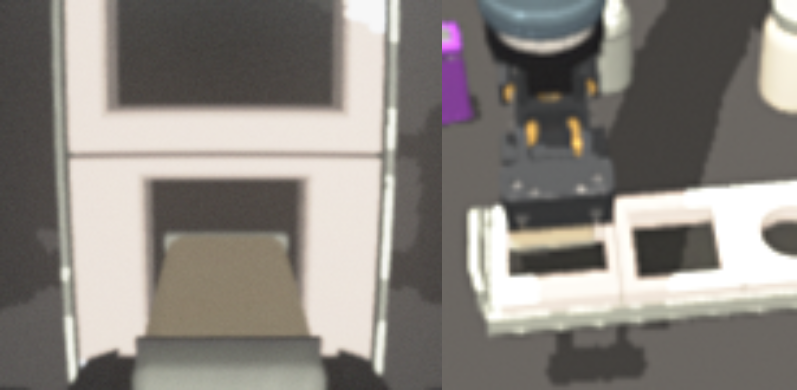

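Call:
arm_command(
  commands=[
    {"travel": [0.015,0,0],"rot": [0,0,0],"jaw": 1},
    {"travel": [0.015,0,0],"rot": [0,0,0],"jaw": 1},
    {"travel": [0.008,0,0],"rot": [0,0,0],"jaw": 1},
    {"travel": [0,0,0],"rot": [0,0,0],"jaw": 1},
    {"travel": [0,0,0],"rot": [0,0,0],"jaw": 1},
  ],
)

```text
t: 5.6
ee_pos: [0.6638, -0.0954, 0.0803]
orientation: [-0.153, 1.566, 0.154]
contact_force: [1.2, 0.2, -0.8]
gripper_width: 0.341
```

Call:
arm_command(
  commands=[
    {"travel": [0.003,0,0],"rot": [0,0,0],"jaw": 1},
    {"travel": [0.002,0,0],"rot": [0,0,0],"jaw": 1},
    {"travel": [0,0,0],"rot": [0,0,0],"jaw": 1},
  ],
)

```text
t: 5.9
ee_pos: [0.6639, -0.0954, 0.0757]
orientation: [-0.154, 1.565, 0.154]
contact_force: [-0.6, 0.6, -1.1]
gripper_width: 0.337
```

Call:
arm_command(
  commands=[
    {"travel": [0.0015,0,0],"rot": [0,0,0],"jaw": 1},
    {"travel": [0,0,0],"rot": [0,0,0],"jaw": 1},
  ],
)

```text
t: 6.1
ee_pos: [0.6642, -0.0954, 0.0752]
orientation: [-0.154, 1.565, 0.153]
contact_force: [-3.2, -0.4, 5.4]
gripper_width: 0.339
```

Run:
```python
from h import *
st,c=snap("wrist","w4.png");print(st["ee_pos"],st["contact_force"],st["t"])
a=c["img"][:,:,::-1];b=optics.capture("scene")["img"][:,:,::-1]
cv2.imwrite("pics/c7.png",cv2.hconcat([cv2.resize(a[90:240,170:340],(442,390)),cv2.resize(b[170:280,190:290],(355,390))]))
```

```text
[ 0.66418256 -0.09536037  0.07521373] [-3.20293601 -0.43636379  5.36203063] 6.1
```

View pics/c7.png

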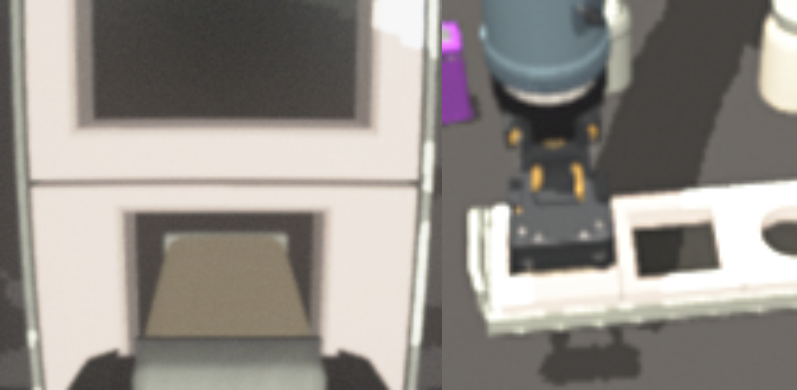

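Call:
arm_command(
  commands=[
    {"travel": [0,0,0],"rot": [0,0,0],"jaw": 0},
    {"travel": [0,0,0],"rot": [0,0,0],"jaw": -0.2},
    {"travel": [0,0,0],"rot": [0,0,0],"jaw": -0.2},
    {"travel": [-0.03,0,0],"rot": [0,0,0],"jaw": -0.2},
    {"travel": [-0.05,0,0],"rot": [0,0,0],"jaw": -0.2},
  ],
)

```text
t: 6.7
ee_pos: [0.6614, -0.095, 0.1515]
orientation: [-0.153, 1.573, 0.155]
contact_force: [0.8, -0.7, 0.4]
gripper_width: 0.604
```

Call:
arm_command(
  commands=[
    {"travel": [-0.05,0,0],"rot": [0.0955,0,0],"jaw": -0.2},
    {"travel": [0,0,0],"rot": [0.1,0,0],"jaw": -0.2},
    {"travel": [0,0,-0.03],"rot": [0,0,0],"jaw": -0.2},
    {"travel": [0,0,-0.04],"rot": [0,0,0],"jaw": -0.2},
    {"travel": [0,0,-0.04],"rot": [0,0,0],"jaw": -0.2},
  ],
)

```text
t: 7.2
ee_pos: [0.5528, -0.0953, 0.2041]
orientation: [-0.0, 1.57, 0.0]
contact_force: [-0.3, 0.2, -0.7]
gripper_width: 0.601
```

Call:
arm_command(
  commands=[
    {"travel": [0,0,-0.04],"rot": [0,0,0],"jaw": -0.2},
    {"travel": [0,0,-0.04],"rot": [0,0,0],"jaw": -0.2},
    {"travel": [0,0.01,-0.03],"rot": [0,0,0],"jaw": -0.2},
    {"travel": [0,0,0],"rot": [0,0,0],"jaw": -0.2},
    {"travel": [0,0,0],"rot": [0,0,0],"jaw": -0.2},
  ],
)

```text
t: 7.7
ee_pos: [0.4444, -0.0853, 0.2047]
orientation: [-0.0, 1.569, 0.0]
contact_force: [-0.1, -0.6, 0.1]
gripper_width: 0.605
```

Run:
```python
from h import *
st,c=snap("wrist","w5.png");print(st["ee_pos"],st["orientation"],st["gripper_width"],st["t"])
snap("scene","s5.png")
```

```text
[ 0.44439831 -0.08531438  0.20467591] [-3.56454980e-04  1.56937922e+00  1.87588453e-04] 0.6051051120382658 7.7
```

View pics/w5.png

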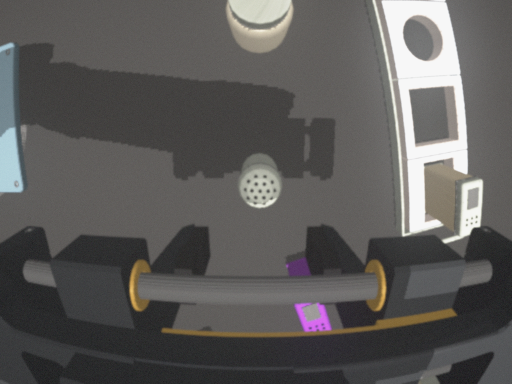

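View pics/s5.png

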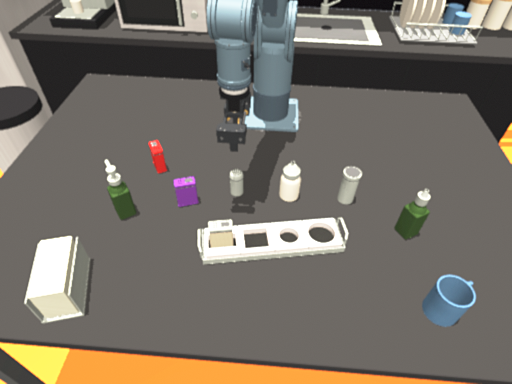

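Run:
```python
from h import *
st=robot.get_state();c=optics.capture("wrist");print(st["ee_pos"])
print(hit("wrist",c,(260.5,186),.078,st),hit("wrist",c,(240,180),.064,st),hit("wrist",c,(281,180),.064,st))
q=[hit("wrist",c,p,.08,st) for p in ((260,153),)];print(q)
a=cv2.imread("pics/s5.png");cv2.imwrite("pics/c8.png",cv2.resize(a[155:265,190:360],(765,495),interpolation=cv2.INTER_CUBIC))
```

```text
[ 0.44541373 -0.08550956  0.20456378]
[ 0.44761848 -0.08309597  0.078     ] [ 0.42865907 -0.08103091  0.064     ] [ 0.46695721 -0.08103969  0.064     ]
[array([ 0.44708743, -0.05318589,  0.08      ])]
```

View pics/c8.png

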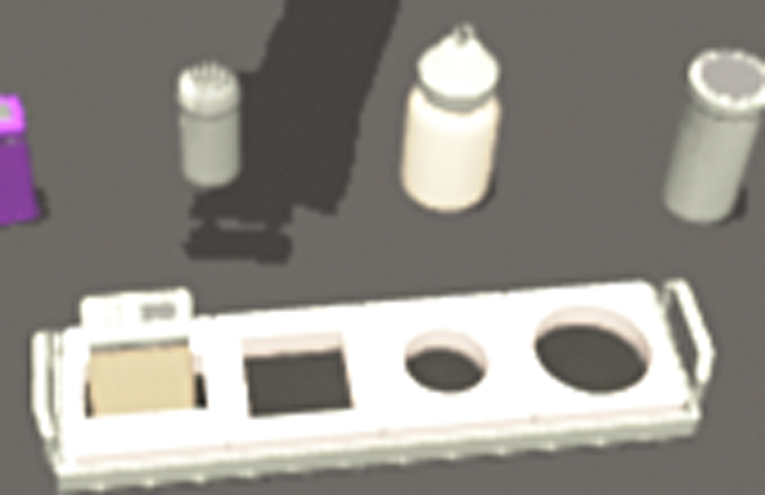

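Call:
arm_command(
  commands=[
    {"travel": [0.04,0.0025,0.0025],"rot": [0,0,0],"jaw": -0.4},
    {"travel": [0.045,0,0],"rot": [0,0,0],"jaw": -0.4},
    {"travel": [0.045,0,0],"rot": [0,0,0],"jaw": -0.4},
    {"travel": [0.025,0,0],"rot": [0,0,0],"jaw": -0.4},
    {"travel": [0,0,0],"rot": [0,0,0],"jaw": -0.4},
  ],
)

```text
t: 8.35
ee_pos: [0.445, -0.0827, 0.0462]
orientation: [0.0, 1.577, 0.001]
contact_force: [0.3, 0.1, 0.6]
gripper_width: 0.699
```

Call:
arm_command(
  commands=[
    {"travel": [0,0,0],"rot": [0,0,0],"jaw": 1},
    {"travel": [0,0,0],"rot": [0,0,0],"jaw": 1},
    {"travel": [0,0,0],"rot": [0,0,0],"jaw": 1},
    {"travel": [0,0,0],"rot": [0,0,0],"jaw": 1},
  ],
)

```text
t: 8.75
ee_pos: [0.4475, -0.083, 0.0505]
orientation: [-0.0, 1.568, -0.0]
contact_force: [-1.7, -0.4, 7.9]
gripper_width: 0.451
```

Call:
arm_command(
  commands=[
    {"travel": [-0.02,0,0],"rot": [0,0,0],"jaw": 1},
    {"travel": [-0.035,0,0],"rot": [0,0,0],"jaw": 1},
    {"travel": [-0.035,0,0],"rot": [0,0,0],"jaw": 1},
    {"travel": [-0.01,0.01,0.011],"rot": [0,0,0],"jaw": 1},
    {"travel": [0,0.02,0.022],"rot": [0,0,0],"jaw": 1},
  ],
)

```text
t: 9.25
ee_pos: [0.4799, -0.0544, 0.1518]
orientation: [0.002, 1.567, -0.004]
contact_force: [0.4, -0.6, -1.5]
gripper_width: 0.45
```

Call:
arm_command(
  commands=[
    {"travel": [0,0.028,0.032],"rot": [0,0,0],"jaw": 1},
    {"travel": [0,0.028,0.032],"rot": [0,0,0],"jaw": 1},
    {"travel": [0,0.028,0.032],"rot": [0,0,0],"jaw": 1},
    {"travel": [0,0.0266,0.03],"rot": [0,0,0],"jaw": 1},
    {"travel": [0,0.02,0.022],"rot": [0,0,0],"jaw": 1},
  ],
)

```text
t: 9.75
ee_pos: [0.6291, 0.0803, 0.1498]
orientation: [-0.0, 1.569, 0.002]
contact_force: [0.2, -0.2, -1.0]
gripper_width: 0.451
```

Call:
arm_command(
  commands=[
    {"travel": [0,0,0],"rot": [-0.0955,0,0],"jaw": 1},
    {"travel": [0,0,0],"rot": [-0.1,0,0],"jaw": 1},
    {"travel": [0.03,0,0],"rot": [0,0,0],"jaw": 1},
    {"travel": [0.03,0,0],"rot": [0,0,0],"jaw": 1},
    {"travel": [0,0,0],"rot": [0,0,0],"jaw": 1},
  ],
)

```text
t: 10.25
ee_pos: [0.6243, 0.0773, 0.086]
orientation: [-0.154, 1.572, 0.153]
contact_force: [-0.1, 0.0, -1.2]
gripper_width: 0.454
```

Call:
arm_command(
  commands=[
    {"travel": [0,0,0],"rot": [0,0,0],"jaw": 1},
    {"travel": [0,0,0],"rot": [0,0,0],"jaw": 1},
  ],
)

```text
t: 10.45
ee_pos: [0.6287, 0.0779, 0.0911]
orientation: [-0.153, 1.563, 0.153]
contact_force: [0.2, 0.1, -0.6]
gripper_width: 0.454
```

```bash
cat > v.py <<'E'
from h import *
import sys
st,c=snap("wrist",sys.argv[1]+"w.png");print(st["ee_pos"],st["orientation"],st["contact_force"],st["gripper_width"],st["t"])
_,s=snap("scene",sys.argv[1]+"s.png")
x0,y0,x1,y1=map(int,sys.argv[2:6])
a=c["img"][:,:,::-1];b=s["img"][:,:,::-1]
cv2.imwrite("pics/"+sys.argv[1]+".png",cv2.hconcat([cv2.resize(a[60:240,155:355],(440,396)),cv2.resize(b[y0:y1,x0:x1],(340,396))]))
E
python3 v.py a1 240 160 340 275
```

```text
[0.62868304 0.07790302 0.09109148] [-0.15329181  1.56260034  0.15346354] [ 0.15621726  0.14557634 -0.63160872] 0.45367498267867656 10.45
```

View pics/a1.png

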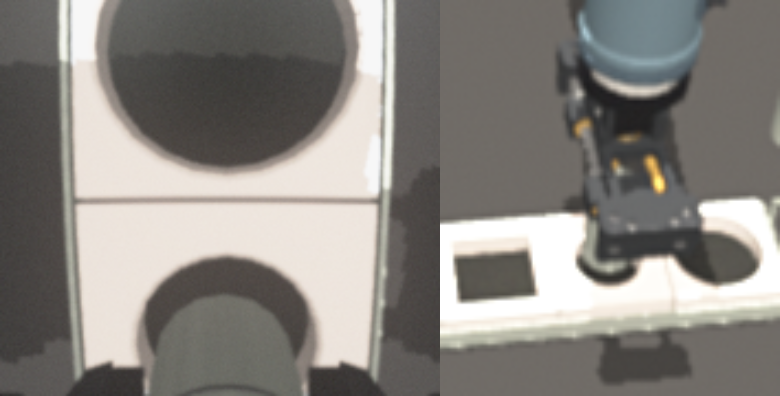

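Call:
arm_command(
  commands=[
    {"travel": [0.012,0,0],"rot": [0,0,0],"jaw": 1},
    {"travel": [0.01,0,0],"rot": [0,0,0],"jaw": 1},
    {"travel": [0.006,0,0],"rot": [0,0,0],"jaw": 1},
    {"travel": [0,0,0],"rot": [0,0,0],"jaw": 1},
    {"travel": [0,0,0],"rot": [0,0,0],"jaw": 1},
  ],
)

```text
t: 11.05
ee_pos: [0.6272, 0.0777, 0.0606]
orientation: [-0.154, 1.566, 0.154]
contact_force: [0.0, -0.5, -2.0]
gripper_width: 0.453
```

Call:
arm_command(
  commands=[
    {"travel": [0.0015,0,0],"rot": [0,0,0],"jaw": 1},
    {"travel": [0.001,0,0],"rot": [0,0,0],"jaw": 1},
    {"travel": [0,0,0],"rot": [0,0,0],"jaw": 1},
  ],
)

```text
t: 11.35
ee_pos: [0.6276, 0.0777, 0.06]
orientation: [-0.154, 1.566, 0.153]
contact_force: [-4.0, -0.6, 13.0]
gripper_width: 0.45
```

Call:
arm_command(
  commands=[
    {"travel": [-0.001,0,0],"rot": [0,0,0],"jaw": 0},
    {"travel": [0,0,0],"rot": [0,0,0],"jaw": -0.3},
    {"travel": [0,0,0],"rot": [0,0,0],"jaw": -0.3},
    {"travel": [-0.03,0,0],"rot": [0,0,0],"jaw": -0.3},
    {"travel": [-0.05,0,0],"rot": [0,0,0],"jaw": -0.3},
  ],
)

```text
t: 11.85
ee_pos: [0.6248, 0.0774, 0.1371]
orientation: [-0.154, 1.573, 0.153]
contact_force: [0.5, -0.1, 0.3]
gripper_width: 0.646
```

Call:
arm_command(
  commands=[
    {"travel": [-0.05,0,0],"rot": [0.0955,0,0],"jaw": -0.4},
    {"travel": [-0.03,0,0],"rot": [0.1,0,0],"jaw": -0.4},
    {"travel": [0,0,-0.04],"rot": [0,0,0],"jaw": -0.4},
    {"travel": [0,0,-0.04],"rot": [0,0,0],"jaw": -0.4},
    {"travel": [0,0,-0.04],"rot": [0,0,0],"jaw": -0.4},
  ],
)

```text
t: 12.35
ee_pos: [0.5061, 0.0777, 0.2197]
orientation: [0.0, 1.57, 0.0]
contact_force: [-0.8, 0.2, 0.3]
gripper_width: 0.701
```

Call:
arm_command(
  commands=[
    {"travel": [0,0,-0.04],"rot": [0,0,0],"jaw": -0.4},
    {"travel": [0,0,-0.02],"rot": [0,0,0],"jaw": -0.4},
    {"travel": [0,0,0],"rot": [0,0,0],"jaw": -0.4},
    {"travel": [0,0,0],"rot": [0,0,0],"jaw": -0.4},
  ],
)

```text
t: 12.75
ee_pos: [0.4483, 0.0779, 0.22]
orientation: [0.0, 1.569, 0.0]
contact_force: [-0.7, -0.3, 0.2]
gripper_width: 0.701
```

```bash
python3 v.py a2 190 150 340 275
```

```text
[0.44831652 0.07790359 0.22004564] [5.06930507e-05 1.56938189e+00 4.07526495e-04] [-0.671554   -0.33340858  0.187385  ] 0.7006943851887576 12.75
```

View pics/a2.png

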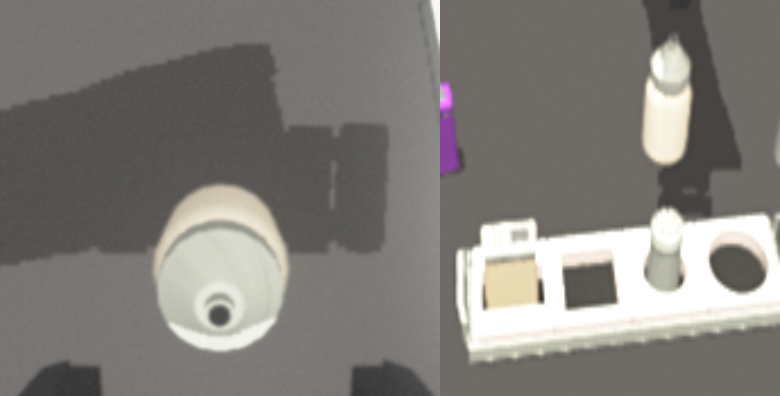

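View pics/a2w.png

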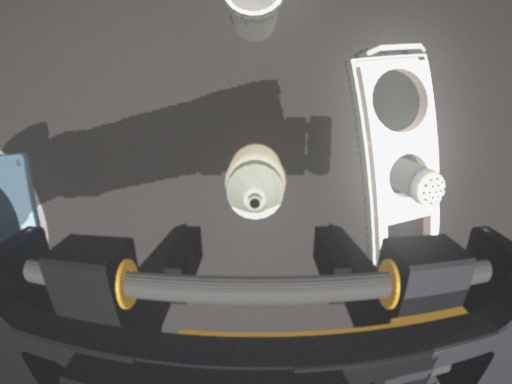

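Run:
```python
from h import *
st=robot.get_state();c=optics.capture("wrist");print(st["ee_pos"])
for p,z in [((254.5,203),.134),((226.2,188),.1),((285.3,188),.1),((255.5,219),.104)]: print(hit("wrist",c,p,z,st))
```

```text
[0.44891686 0.07784423 0.21989133]
[0.44601936 0.07782199 0.134     ]
[0.42115234 0.08033712 0.1       ]
[0.47256855 0.08028988 0.1       ]
[0.44660785 0.05306275 0.104     ]
```

Call:
arm_command(
  commands=[
    {"travel": [0.03,0,-0.0025],"rot": [0,0,0],"jaw": -0.5},
    {"travel": [0.04,0,0],"rot": [0,0,0],"jaw": -0.5},
    {"travel": [0.03,0,0],"rot": [0,0,0],"jaw": -0.5},
    {"travel": [0.018,0,0],"rot": [0,0,0],"jaw": -0.5},
    {"travel": [0,0,0],"rot": [0,0,0],"jaw": -0.5},
  ],
)

```text
t: 13.4
ee_pos: [0.4441, 0.0774, 0.0995]
orientation: [-0.001, 1.575, -0.001]
contact_force: [-0.1, 0.2, 0.1]
gripper_width: 0.754
```

Call:
arm_command(
  commands=[
    {"travel": [0,0,0],"rot": [0,0,0],"jaw": -0.5},
    {"travel": [0,0,0],"rot": [0,0,0],"jaw": -0.5},
  ],
)

```text
t: 13.6
ee_pos: [0.4462, 0.0779, 0.1027]
orientation: [0.001, 1.569, 0.0]
contact_force: [-1.2, -0.6, 1.1]
gripper_width: 0.75
```

Call:
arm_command(
  commands=[
    {"travel": [0,0,0],"rot": [0,0,0],"jaw": 1},
    {"travel": [0,0,0],"rot": [0,0,0],"jaw": 1},
    {"travel": [0,0,0],"rot": [0,0,0],"jaw": 1},
    {"travel": [0,0,0],"rot": [0,0,0],"jaw": 1},
  ],
)

```text
t: 14.0
ee_pos: [0.4458, 0.0779, 0.1024]
orientation: [0.0, 1.569, 0.0]
contact_force: [0.1, -0.8, 6.1]
gripper_width: 0.558
```

Call:
arm_command(
  commands=[
    {"travel": [-0.015,0,0],"rot": [0,0,0],"jaw": 1},
    {"travel": [-0.025,0,0],"rot": [0,0,0],"jaw": 1},
    {"travel": [-0.025,0,0],"rot": [0,0,0],"jaw": 1},
    {"travel": [-0.015,0,0],"rot": [0,0,0],"jaw": 1},
    {"travel": [0,0.008,0.015],"rot": [0,0,0],"jaw": 1},
  ],
)

```text
t: 14.5
ee_pos: [0.4592, 0.0849, 0.1831]
orientation: [0.001, 1.57, -0.001]
contact_force: [0.5, -1.3, -1.5]
gripper_width: 0.552
```

Call:
arm_command(
  commands=[
    {"travel": [0,0.016,0.03],"rot": [0,0,0],"jaw": 1},
    {"travel": [0,0.016,0.03],"rot": [0,0,0],"jaw": 1},
    {"travel": [0,0.016,0.03],"rot": [0,0,0],"jaw": 1},
    {"travel": [0,0.016,0.03],"rot": [0,0,0],"jaw": 1},
    {"travel": [0,0.01,0.02],"rot": [0,0,0],"jaw": 1},
  ],
)

```text
t: 15.0
ee_pos: [0.601, 0.1611, 0.1809]
orientation: [-0.001, 1.572, 0.001]
contact_force: [0.6, -0.3, -1.5]
gripper_width: 0.558
```

Call:
arm_command(
  commands=[
    {"travel": [0,0.006,0.01],"rot": [0,0,0],"jaw": 1},
    {"travel": [0,0,0],"rot": [-0.0955,0,0],"jaw": 1},
    {"travel": [0,0,0],"rot": [-0.1,0,0],"jaw": 1},
    {"travel": [0,0,0],"rot": [0,0,0],"jaw": 1},
    {"travel": [0,0,0],"rot": [0,0,0],"jaw": 1},
  ],
)

```text
t: 15.5
ee_pos: [0.6094, 0.1655, 0.1811]
orientation: [-0.152, 1.567, 0.151]
contact_force: [-0.2, 0.1, -2.6]
gripper_width: 0.559
```

```bash
python3 v.py a3 255 150 375 275
```

```text
[0.60942025 0.16549907 0.18114916] [-0.15152022  1.56683289  0.15127828] [-0.15364027  0.11813175 -2.56065352] 0.5594476856664313 15.5
```

View pics/a3.png

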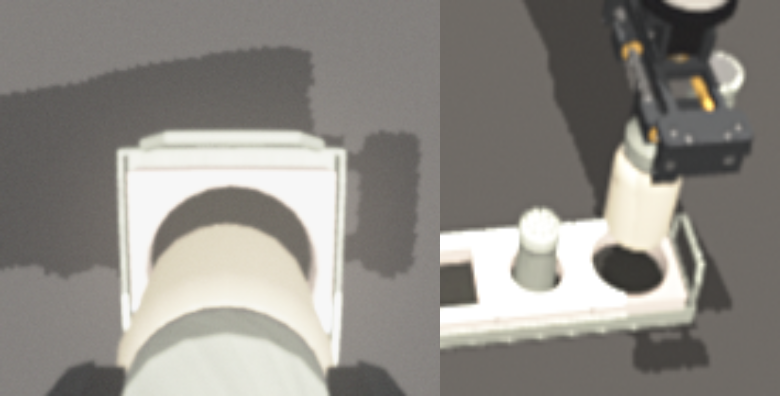

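View pics/a3w.png

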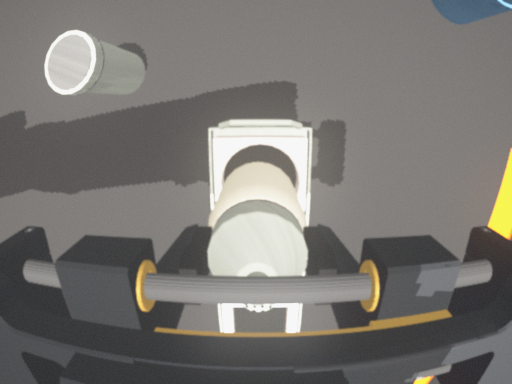

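Call:
arm_command(
  commands=[
    {"travel": [0.02,0,0.002],"rot": [0,0,0],"jaw": 1},
    {"travel": [0.022,0,0],"rot": [0,0,0],"jaw": 1},
    {"travel": [0.015,0,0],"rot": [0,0,0],"jaw": 1},
    {"travel": [0.005,0,0],"rot": [0,0,0],"jaw": 1},
    {"travel": [0,0,0],"rot": [0,0,0],"jaw": 1},
  ],
)

```text
t: 16.1
ee_pos: [0.6116, 0.1661, 0.1192]
orientation: [-0.154, 1.567, 0.153]
contact_force: [0.7, 0.2, -1.9]
gripper_width: 0.556
```

Call:
arm_command(
  commands=[
    {"travel": [0.002,0,0],"rot": [0,0,0],"jaw": 1},
    {"travel": [0.002,0,0],"rot": [0,0,0],"jaw": 1},
    {"travel": [0,0,0],"rot": [0,0,0],"jaw": 1},
  ],
)

```text
t: 16.4
ee_pos: [0.6122, 0.1662, 0.1161]
orientation: [-0.153, 1.565, 0.154]
contact_force: [-0.3, -0.8, -2.7]
gripper_width: 0.553
```

```bash
python3 v.py a4 255 150 375 275
```

```text
[0.61218209 0.16621081 0.11610877] [-0.15335245  1.56467678  0.15354828] [-0.28784736 -0.79682866 -2.70020012] 0.5527188517335797 16.4
```

View pics/a4.png

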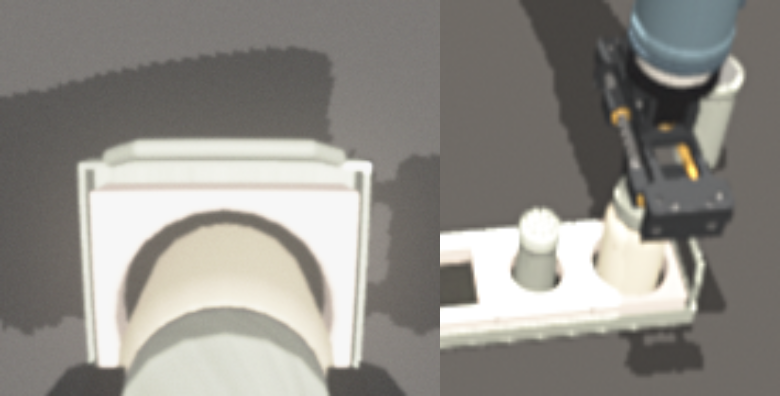

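Call:
arm_command(
  commands=[
    {"travel": [0.002,0,0],"rot": [0,0,0],"jaw": 1},
    {"travel": [0.0015,0,0],"rot": [0,0,0],"jaw": 1},
    {"travel": [0,0,0],"rot": [0,0,0],"jaw": 1},
  ],
)

```text
t: 16.8
ee_pos: [0.6121, 0.1661, 0.1125]
orientation: [-0.153, 1.565, 0.153]
contact_force: [-0.2, -0.5, 0.5]
gripper_width: 0.558
```

Call:
arm_command(
  commands=[
    {"travel": [0.001,0,0],"rot": [0,0,0],"jaw": 1},
    {"travel": [0,0,0],"rot": [0,0,0],"jaw": 1},
  ],
)

```text
t: 17.0
ee_pos: [0.6123, 0.1662, 0.1124]
orientation: [-0.153, 1.565, 0.153]
contact_force: [-2.3, -0.4, 7.8]
gripper_width: 0.556
```

Call:
arm_command(
  commands=[
    {"travel": [-0.001,0,0],"rot": [0,0,0],"jaw": -0.3},
    {"travel": [0,0,0],"rot": [0,0,0],"jaw": -0.4},
    {"travel": [0,0,0],"rot": [0,0,0],"jaw": -0.4},
    {"travel": [-0.03,0,0],"rot": [0,0,0],"jaw": -0.4},
    {"travel": [-0.05,0,0],"rot": [0,0,0],"jaw": -0.4},
  ],
)

```text
t: 17.5
ee_pos: [0.6095, 0.1654, 0.1896]
orientation: [-0.155, 1.573, 0.153]
contact_force: [0.6, 0.6, 0.1]
gripper_width: 0.698
```

Call:
arm_command(
  commands=[
    {"travel": [-0.05,0,0],"rot": [0,0,0],"jaw": -0.4},
    {"travel": [-0.04,0.02,0],"rot": [0,0,0],"jaw": -0.4},
    {"travel": [0,0.045,0],"rot": [0,0,0],"jaw": -0.4},
    {"travel": [0,0.045,0],"rot": [0,0,0],"jaw": -0.4},
    {"travel": [0,0.045,0],"rot": [0,0,0],"jaw": -0.4},
  ],
)

```text
t: 18.0
ee_pos: [0.5815, 0.3196, 0.2826]
orientation: [-0.153, 1.565, 0.153]
contact_force: [0.7, -0.0, -0.7]
gripper_width: 0.702
```

Call:
arm_command(
  commands=[
    {"travel": [0,0.045,0],"rot": [0,0,0],"jaw": -0.4},
    {"travel": [0,0.03,0],"rot": [0,0,0],"jaw": -0.4},
    {"travel": [0,0.018,0.001],"rot": [0,0,0],"jaw": -0.4},
    {"travel": [0,0,0],"rot": [0,0,0],"jaw": -0.4},
    {"travel": [0,0,0],"rot": [0,0,0],"jaw": -0.4},
  ],
)

```text
t: 18.5
ee_pos: [0.5657, 0.4077, 0.282]
orientation: [-0.154, 1.565, 0.151]
contact_force: [0.4, 0.2, 0.8]
gripper_width: 0.699
```

```bash
python3 v.py a5 190 150 360 275
```

```text
[0.56572624 0.40771982 0.28195558] [-0.15373266  1.56508352  0.15094565] [0.37946559 0.20764054 0.84101084] 0.6991598657751784 18.5
```

View pics/a5.png

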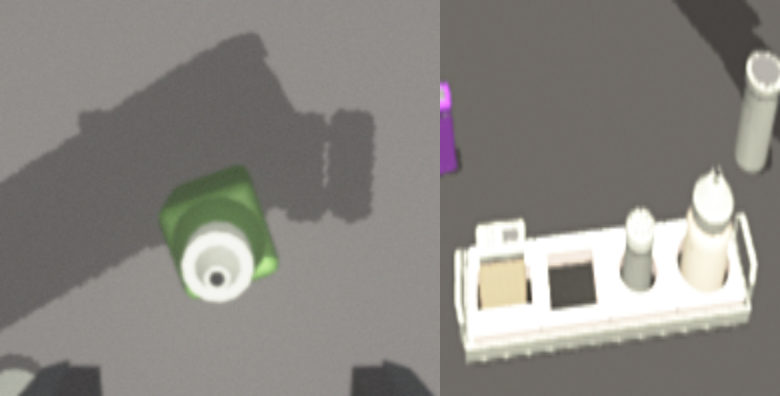

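View pics/a5w.png

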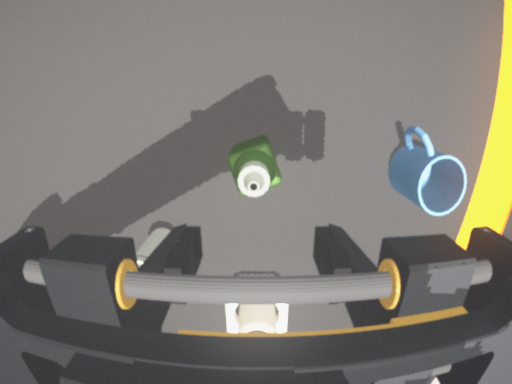

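Run:
```python
from h import *
st=robot.get_state();c=optics.capture("wrist");print(st["ee_pos"])
for p,z in [((254,180),.148),((253.6,186.8),.166)]: print(hit("wrist",c,p,z,st))
P=[hit("wrist",c,p,.1,st) for p in [(228.6,156.8),(264,136),(280.5,181.8),(242.7,195)]]
for i in range(4):
  d=P[(i+1)%4]-P[i];print(P[i],np.linalg.norm(d),np.degrees(np.arctan2(d[1],d[0])))
print(np.mean(P,0))
im=c["img"].astype(int);m=((im[...,1]-im[...,0]>20)).astype(np.uint8);m[210:]=0
q=max(cv2.findContours(m,cv2.RETR_EXTERNAL,cv2.CHAIN_APPROX_NONE)[0],key=cv2.contourArea)
Q=np.array([hit("wrist",c,p[0],.1,st)[:2]*1000 for p in q],np.float32);print(cv2.minAreaRect(Q))
R_=R.from_rotvec(st["orientation"]).as_matrix();print(R_[:,2])
```

```text
[0.56625321 0.40679417 0.28220678]
[0.56147607 0.41194486 0.148     ]
[0.56159624 0.41042673 0.166     ]
[0.53201771 0.41998448 0.1       ] 0.043427739823088445 41.465286953227086
[0.56456059 0.44874086 0.1       ] 0.052627004614096154 -58.90540073095934
[0.59173994 0.40367553 0.1       ] 0.043643913961259634 -149.05745418499484
[0.55430728 0.38123478 0.1       ] 0.04470307693038291 119.90834377393331
[0.56065638 0.41340891 0.1       ]
((772.6234741210938, 447.939453125), (78.2695541381836, 126.00248718261719), 72.31942749023438)
[9.8159528e-01 1.9097249e-01 4.6273877e-04]
```

Call:
arm_command(
  commands=[
    {"travel": [0,0.005,-0.004],"rot": [0,0,0],"jaw": -0.2},
    {"travel": [0.03,0,0],"rot": [-0.115,0,0],"jaw": -0.2},
    {"travel": [0.03,0,0],"rot": [-0.115,0,0],"jaw": -0.2},
    {"travel": [0,0,0],"rot": [-0.11,0,0],"jaw": -0.2},
    {"travel": [0,0,0],"rot": [0,0,0],"jaw": -0.2},
  ],
)

```text
t: 19.15
ee_pos: [0.5595, 0.4129, 0.2213]
orientation: [-0.42, 1.532, 0.42]
contact_force: [0.1, -0.5, -0.1]
gripper_width: 0.601
```

Call:
arm_command(
  commands=[
    {"travel": [0,0,0],"rot": [0,0,0],"jaw": -0.2},
    {"travel": [0,0,0],"rot": [0,0,0],"jaw": -0.2},
  ],
)

```text
t: 19.35
ee_pos: [0.5603, 0.414, 0.2233]
orientation: [-0.417, 1.528, 0.418]
contact_force: [0.9, 0.2, 0.2]
gripper_width: 0.599
```

```bash
python3 v.py a6 370 150 470 275; python3 -c "
from h import *
print(robot.get_state()['q'])"
```

```text
[0.56032932 0.41397479 0.22329831] [-0.41710874  1.52843945  0.41818664] [0.91921076 0.16443393 0.15269328] 0.598569476406457 19.35
[-0.59800376  0.65490181 -0.16273495  1.42127277  0.11277863  1.07309753
 -0.24721168]
```

View pics/a6.png

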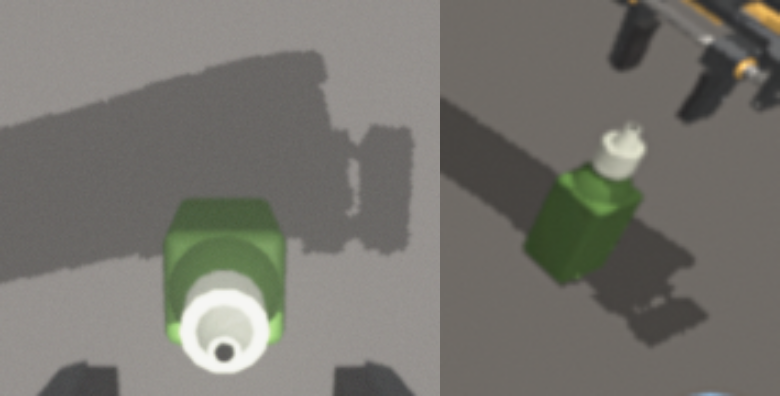

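Run:
```python
from h import *
st=robot.get_state();c=optics.capture("wrist");print(st["ee_pos"])
M=R.from_rotvec(st["orientation"]).as_matrix()
for p,z in [((256.8,210.5),.148),((256.8,220),.166),((257,166),.1)]:
  h=hit("wrist",c,p,z,st);print(h,M.T@(h-st["ee_pos"]))
```

```text
[0.56015426 0.4139893  0.22306835]
[0.56037111 0.4119909  0.148     ] [ 0.07506697 -0.00183552 -0.00093728]
[0.56053347 0.41170508 0.166     ] [ 0.05706696 -0.00216296 -0.00091751]
[0.5486035  0.43227318 0.1       ] [ 0.12306879  0.02160922 -0.00080765]
```

Shift y −2 mm, z −1 mm, down 84 mm.

Call:
arm_command(
  commands=[
    {"travel": [0.02,-0.002,-0.001],"rot": [0,0,0],"jaw": -0.2},
    {"travel": [0.03,0,0],"rot": [0,0,0],"jaw": -0.2},
    {"travel": [0.022,0,0],"rot": [0,0,0],"jaw": -0.2},
    {"travel": [0.012,0,0],"rot": [0,0,0],"jaw": -0.2},
    {"travel": [0,0,0],"rot": [0,0,0],"jaw": -0.2},
  ],
)

```text
t: 20.0
ee_pos: [0.5592, 0.4109, 0.1366]
orientation: [-0.421, 1.532, 0.419]
contact_force: [-0.2, -0.7, 0.8]
gripper_width: 0.599
```

Call:
arm_command(
  commands=[
    {"travel": [0,0,0],"rot": [0,0,0],"jaw": -0.2},
    {"travel": [0,0,0],"rot": [0,0,0],"jaw": -0.2},
  ],
)

```text
t: 20.2
ee_pos: [0.5608, 0.4122, 0.1399]
orientation: [-0.419, 1.527, 0.42]
contact_force: [-0.4, -0.2, -0.2]
gripper_width: 0.598
```

Call:
arm_command(
  commands=[
    {"travel": [0,0,0],"rot": [0,0,0],"jaw": 1},
    {"travel": [0,0,0],"rot": [0,0,0],"jaw": 1},
    {"travel": [0,0,0],"rot": [0,0,0],"jaw": 1},
    {"travel": [0,0,0],"rot": [0,0,0],"jaw": 1},
    {"travel": [0,0,0],"rot": [0,0,0],"jaw": 1},
  ],
)

```text
t: 20.7
ee_pos: [0.5603, 0.4117, 0.1386]
orientation: [-0.419, 1.529, 0.42]
contact_force: [1.3, 1.3, 1.6]
gripper_width: 0.332
```

Call:
arm_command(
  commands=[
    {"travel": [-0.015,0,0],"rot": [0,0,0],"jaw": 1},
    {"travel": [-0.025,0,0],"rot": [0,0,0],"jaw": 1},
    {"travel": [-0.035,0,0],"rot": [0,0,0],"jaw": 1},
    {"travel": [-0.035,0,0],"rot": [0,0,0],"jaw": 1},
    {"travel": [-0.03,0,0],"rot": [0,0,0],"jaw": 1},
  ],
)

```text
t: 21.2
ee_pos: [0.5596, 0.4112, 0.2803]
orientation: [-0.42, 1.53, 0.42]
contact_force: [0.6, 0.9, -4.1]
gripper_width: 0.332
```

Call:
arm_command(
  commands=[
    {"travel": [-0.02,0,0],"rot": [0,0,0],"jaw": 1},
    {"travel": [-0.01,0,0],"rot": [0.085,0,0],"jaw": 1},
    {"travel": [0,0,0],"rot": [0.1,0,0],"jaw": 1},
    {"travel": [0,0,0],"rot": [0.1,0,0],"jaw": 1},
    {"travel": [0,0,0],"rot": [0.05,0,0],"jaw": 1},
  ],
)

```text
t: 21.7
ee_pos: [0.5592, 0.4111, 0.3083]
orientation: [-0.156, 1.567, 0.154]
contact_force: [0.9, 0.3, -4.0]
gripper_width: 0.331
```

```bash
python3 v.py a7 370 130 490 275
```

```text
[0.55924932 0.41109231 0.30825005] [-0.15561841  1.56677796  0.15419725] [ 0.90034963  0.32225379 -4.0491391 ] 0.3312361074123467 21.7
```

View pics/a7.png

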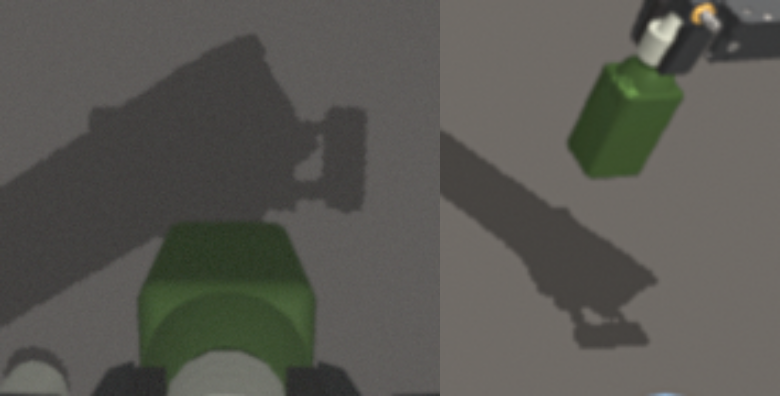

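Call:
arm_command(
  commands=[
    {"travel": [0,-0.015,0.005],"rot": [0,0,0],"jaw": 1},
    {"travel": [0,-0.025,0.009],"rot": [0,0,0],"jaw": 1},
    {"travel": [0,-0.0325,0.011],"rot": [0,0,0],"jaw": 1},
    {"travel": [0,-0.0325,0.011],"rot": [0,0,0],"jaw": 1},
    {"travel": [0,-0.0325,0.011],"rot": [0,0,0],"jaw": 1},
  ],
)

```text
t: 22.3
ee_pos: [0.6345, 0.2831, 0.3083]
orientation: [-0.159, 1.565, 0.157]
contact_force: [0.5, 0.3, -4.2]
gripper_width: 0.33
```

Call:
arm_command(
  commands=[
    {"travel": [0,-0.0325,0.011],"rot": [0,0,0],"jaw": 1},
    {"travel": [0,-0.0325,0.011],"rot": [0,0,0],"jaw": 1},
    {"travel": [0,-0.0325,0.011],"rot": [0,0,0],"jaw": 1},
    {"travel": [0,-0.03,0.008],"rot": [0,0,0],"jaw": 1},
    {"travel": [0,-0.03,0],"rot": [0,0,0],"jaw": 1},
  ],
)

```text
t: 22.8
ee_pos: [0.706, 0.1368, 0.3079]
orientation: [-0.158, 1.565, 0.157]
contact_force: [0.1, 0.3, -3.5]
gripper_width: 0.331
```

Call:
arm_command(
  commands=[
    {"travel": [0,-0.03,-0.01],"rot": [0,0,0],"jaw": 1},
    {"travel": [0,-0.03,-0.02],"rot": [0,0,0],"jaw": 1},
    {"travel": [0,-0.03,-0.025],"rot": [0,0,0],"jaw": 1},
    {"travel": [0,-0.025,-0.02],"rot": [0,0,0],"jaw": 1},
    {"travel": [0,-0.012,-0.008],"rot": [0,0,0],"jaw": 1},
  ],
)

```text
t: 23.3
ee_pos: [0.6474, -0.007, 0.3085]
orientation: [-0.156, 1.567, 0.152]
contact_force: [-0.6, 0.1, -2.6]
gripper_width: 0.331
```

Call:
arm_command(
  commands=[
    {"travel": [0,0,0],"rot": [0,0,0],"jaw": 1},
    {"travel": [0,0,0],"rot": [0,0,0],"jaw": 1},
  ],
)

```text
t: 23.5
ee_pos: [0.6494, 0.0001, 0.3084]
orientation: [-0.157, 1.564, 0.159]
contact_force: [0.4, 1.0, -3.1]
gripper_width: 0.329
```

```bash
python3 v.py a8 190 130 360 275
```

```text
[6.49421757e-01 1.35723726e-04 3.08388574e-01] [-0.15726111  1.56426676  0.15943244] [ 0.38046488  0.95518514 -3.12082913] 0.3287368993562158 23.5
```

View pics/a8.png

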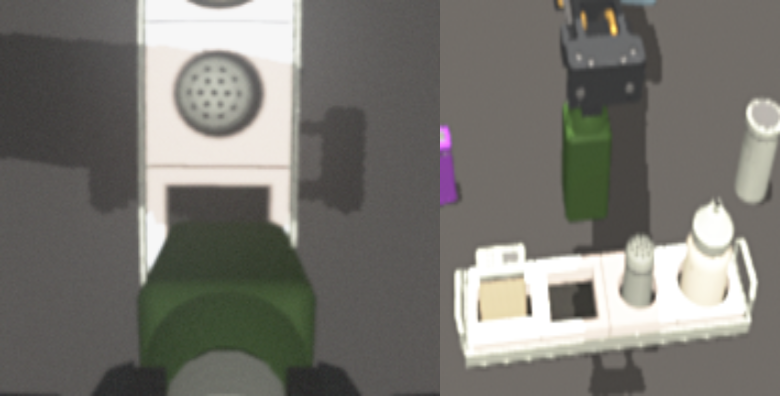

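Call:
arm_command(
  commands=[
    {"travel": [0.01,-0.01,-0.005],"rot": [0,0,0],"jaw": 1},
    {"travel": [0.025,0,0],"rot": [0,0,0],"jaw": 1},
    {"travel": [0.03,0,0],"rot": [0,0,0],"jaw": 1},
    {"travel": [0.025,0,0],"rot": [0,0,0],"jaw": 1},
    {"travel": [0.015,0,0],"rot": [0,0,0],"jaw": 1},
  ],
)

```text
t: 24.1
ee_pos: [0.6447, -0.0118, 0.2001]
orientation: [-0.158, 1.569, 0.158]
contact_force: [-0.6, 0.4, -3.6]
gripper_width: 0.332
```

Call:
arm_command(
  commands=[
    {"travel": [0,0,0],"rot": [0,0,0],"jaw": 1},
    {"travel": [0,0,0],"rot": [0,0,0],"jaw": 1},
    {"travel": [0,0,0],"rot": [0,0,0],"jaw": 1},
  ],
)

```text
t: 24.4
ee_pos: [0.6472, -0.0118, 0.2048]
orientation: [-0.158, 1.562, 0.157]
contact_force: [0.5, 0.0, -4.8]
gripper_width: 0.33
```

```bash
python3 v.py a9 190 150 310 275;python3 - <<'E'
from h import *
_,c=snap("side","a9d.png");a=c["img"][:,:,::-1];cv2.imwrite("pics/a9e.png",cv2.resize(a[80:220,230:350],(600,700)))
E
```

```text
[ 0.64720359 -0.01179708  0.20481511] [-0.15770734  1.5621671   0.15731773] [ 0.52184475  0.02908126 -4.76444106] 0.329769088263144 24.4
```

View pics/a9.png

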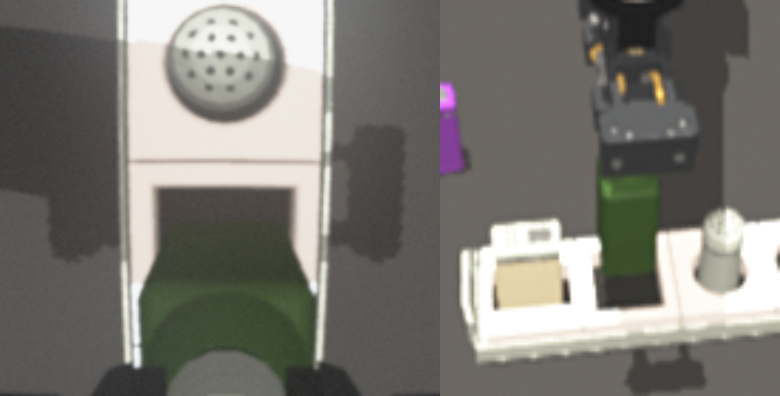

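View pics/a9d.png

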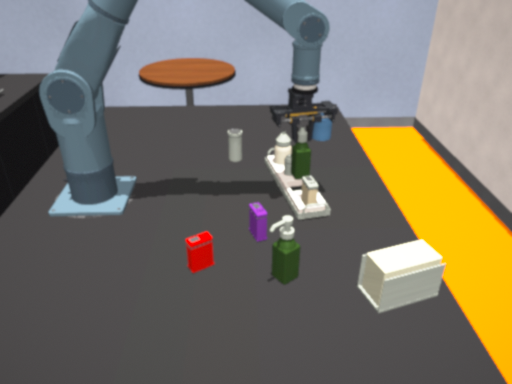

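Call:
arm_command(
  commands=[
    {"travel": [0.01,0.001,-0.001],"rot": [0,0,0],"jaw": 1},
    {"travel": [0.015,0,0],"rot": [0,0,0],"jaw": 1},
    {"travel": [0.008,0,0],"rot": [0,0,0],"jaw": 1},
    {"travel": [0,0,0],"rot": [0,0,0],"jaw": 1},
    {"travel": [0,0,0],"rot": [0,0,0],"jaw": 1},
  ],
)

```text
t: 25.05
ee_pos: [0.6447, -0.0111, 0.1697]
orientation: [-0.157, 1.566, 0.157]
contact_force: [-0.8, 0.4, -3.5]
gripper_width: 0.329
```

```bash
python3 v.py b1 190 150 310 275
```

```text
[ 0.64470928 -0.01109849  0.16972003] [-0.15746515  1.56587225  0.15745342] [-0.78895994  0.36995822 -3.45027093] 0.32874765631103986 25.05
```

View pics/b1.png

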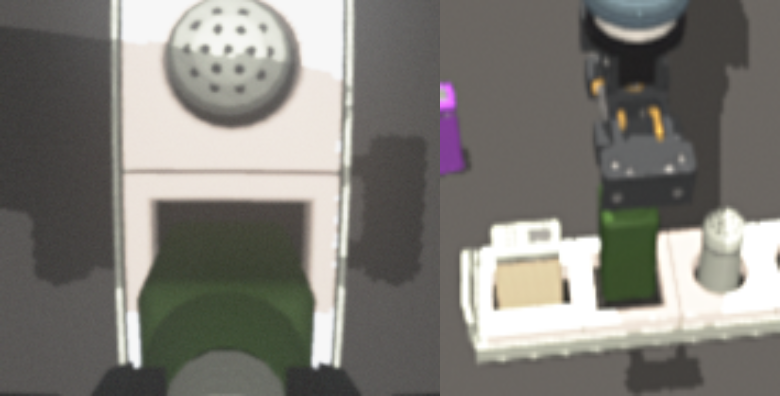

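Call:
arm_command(
  commands=[
    {"travel": [0.006,0,0.0015],"rot": [0,0,0],"jaw": 1},
    {"travel": [0.006,0,0],"rot": [0,0,0],"jaw": 1},
    {"travel": [0.003,0,0],"rot": [0,0,0],"jaw": 1},
    {"travel": [0,0,0],"rot": [0,0,0],"jaw": 1},
    {"travel": [0,0,0],"rot": [0,0,0],"jaw": 1},
  ],
)

```text
t: 25.65
ee_pos: [0.6463, -0.0108, 0.1551]
orientation: [-0.157, 1.565, 0.157]
contact_force: [1.2, -0.3, -4.3]
gripper_width: 0.329
```

Call:
arm_command(
  commands=[
    {"travel": [0.002,0,0],"rot": [0,0,0],"jaw": 1},
    {"travel": [0.002,0,0],"rot": [0,0,0],"jaw": 1},
    {"travel": [0,0,0],"rot": [0,0,0],"jaw": 1},
  ],
)

```text
t: 25.95
ee_pos: [0.6462, -0.0108, 0.1509]
orientation: [-0.157, 1.565, 0.157]
contact_force: [0.2, -0.4, -3.9]
gripper_width: 0.332
```

Call:
arm_command(
  commands=[
    {"travel": [0.0015,0,0],"rot": [0,0,0],"jaw": 1},
    {"travel": [0.001,0,0],"rot": [0,0,0],"jaw": 1},
    {"travel": [0,0,0],"rot": [0,0,0],"jaw": 1},
  ],
)

```text
t: 26.25
ee_pos: [0.6464, -0.0107, 0.1487]
orientation: [-0.157, 1.565, 0.157]
contact_force: [-0.6, -0.3, -4.8]
gripper_width: 0.327
```

Call:
arm_command(
  commands=[
    {"travel": [0.001,0,0],"rot": [0,0,0],"jaw": 1},
    {"travel": [0,0,0],"rot": [0,0,0],"jaw": 1},
  ],
)

```text
t: 26.45
ee_pos: [0.6469, -0.0107, 0.1485]
orientation: [-0.157, 1.564, 0.157]
contact_force: [-1.4, 0.5, 2.0]
gripper_width: 0.335
```

```bash
python3 v.py b2 190 150 310 275
```

```text
[ 0.64685748 -0.01066822  0.14849584] [-0.15748946  1.56393151  0.15744457] [-1.4340599   0.4866798   2.02657362] 0.3350108418507629 26.45
```

View pics/b2.png

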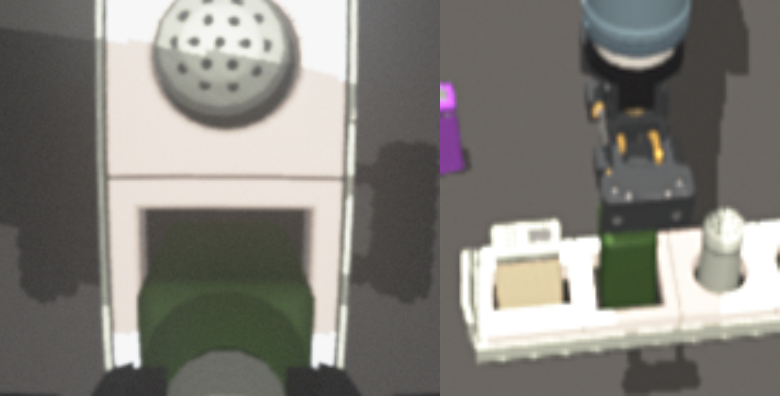

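On the floor at the expected height; release and rise.

Call:
arm_command(
  commands=[
    {"travel": [0.0005,0,0],"rot": [0,0,0],"jaw": 0.3},
    {"travel": [0,0,0],"rot": [0,0,0],"jaw": -0.1},
    {"travel": [0,0,0],"rot": [0,0,0],"jaw": -0.1},
    {"travel": [-0.03,0,0],"rot": [0,0,0],"jaw": -0.1},
    {"travel": [-0.04,0,0],"rot": [0,0,0],"jaw": -0.1},
  ],
)

```text
t: 27.05
ee_pos: [0.6447, -0.0108, 0.2157]
orientation: [-0.157, 1.57, 0.158]
contact_force: [0.7, -1.0, 0.5]
gripper_width: 0.549
```

Call:
arm_command(
  commands=[
    {"travel": [-0.04,0,0],"rot": [0,0,0],"jaw": -0.1},
    {"travel": [-0.04,0,0],"rot": [0,0,0],"jaw": -0.1},
    {"travel": [0,0,-0.04],"rot": [0,0,0],"jaw": -0.1},
    {"travel": [0,0,-0.04],"rot": [0,0,0],"jaw": -0.1},
    {"travel": [0,0,-0.03],"rot": [0,0,0],"jaw": -0.1},
  ],
)

```text
t: 27.55
ee_pos: [0.5365, -0.0333, 0.2973]
orientation: [-0.157, 1.565, 0.157]
contact_force: [-0.2, 0.1, -0.5]
gripper_width: 0.551
```

Call:
arm_command(
  commands=[
    {"travel": [0,0,0],"rot": [0,0,0],"jaw": -0.1},
    {"travel": [0,0,0],"rot": [0,0,0],"jaw": -0.1},
    {"travel": [0,0,0],"rot": [0,0,0],"jaw": -0.1},
  ],
)

```text
t: 27.85
ee_pos: [0.5397, -0.0323, 0.2973]
orientation: [-0.158, 1.564, 0.158]
contact_force: [0.3, 0.9, -0.2]
gripper_width: 0.545
```

```bash
python3 v.py b3 190 150 360 275;python3 - <<'E'
from h import *
_,c=snap("side","b3d.png");a=c["img"][:,:,::-1];b=cv2.imread("pics/b3s.png")
cv2.imwrite("pics/b4.png",cv2.hconcat([cv2.resize(b[150:275,185:365],(440,306),interpolation=cv2.INTER_CUBIC),cv2.resize(a[110:230,220:345],(318,306),interpolation=cv2.INTER_CUBIC)]))
E
```

```text
[ 0.53966199 -0.03227347  0.29733577] [-0.15767724  1.56399393  0.15788845] [ 0.32840527  0.85415796 -0.17184578] 0.5446055534447181 27.85
```

View pics/b4.png

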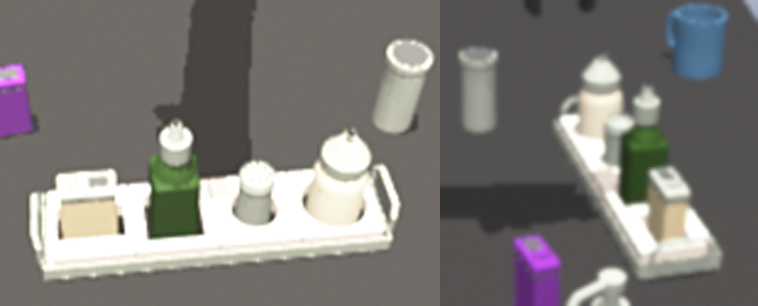

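View pics/b3w.png

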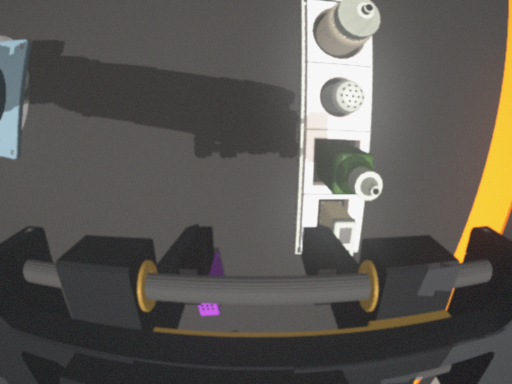

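View pics/b3s.png

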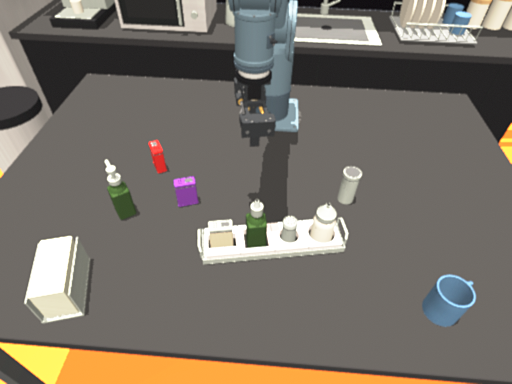

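Run:
```python
from h import *
np.set_printoptions(precision=4,suppress=True)
st=robot.get_state();w=optics.capture("wrist");s=optics.capture("scene")
a=cv2.resize(w["img"][0:260,290:390,::-1],None,fx=3,fy=3,interpolation=cv2.INTER_CUBIC);cv2.imwrite("pics/b5.png",a[:600])
b=s["img"][190:265,200:345,::-1];cv2.imwrite("pics/b6.png",cv2.resize(b,None,fx=5,fy=5,interpolation=cv2.INTER_CUBIC))
```

```text
(no output)
```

View pics/b5.png

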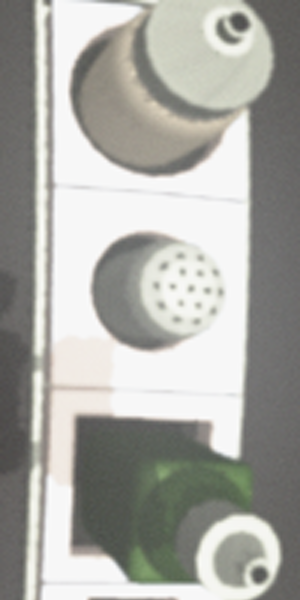

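View pics/b6.png

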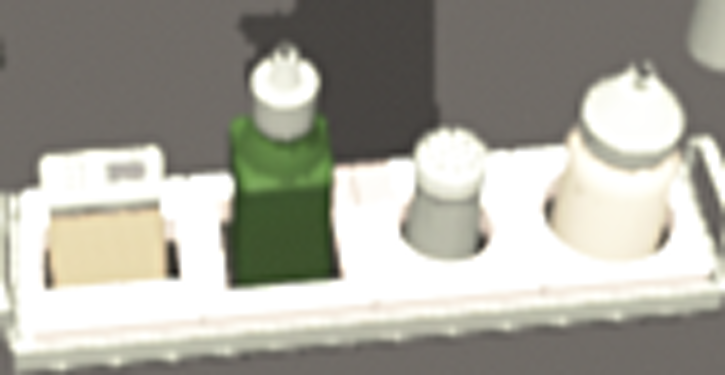

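Run:
```python
from h import *
np.set_printoptions(precision=4,suppress=True)
st=robot.get_state();w=optics.capture("wrist");s=optics.capture("scene")
W=lambda x,y:(290+x/3-.33,y/3-.33)
S=lambda x,y:(200+x/5-.4,190+y/5-.4)
for n,a,b,z,cup in [("sugar tip",(236,24),(643,68),.144,(.6112,.1659)),("salt top",(188,288),(452,140),.093,(.6287,.0776)),("oil tip",(260,574),(286,48),.176,(.6461,-.0107))]:
    x,g=tri(ray("wrist",w,W(*a),st),ray("scene",s,S(*b)));print(n,x,g,"wrist@z",hit("wrist",w,W(*a),z,st)[:2],"scene@z",hit("scene",s,S(*b),z)[:2],"cup",cup)
P=[hit("scene",s,S(*p),.099)[:2] for p in [(41,158),(160,148),(163,200),(43,210)]]
print("tin top",P,np.mean(P,0),"cup .6637 -.0989")
P=[hit("scene",s,S(*p),.11)[:2] for p in [(232,122),(326,122),(331,183),(232,188)]];print("oil shoulder",P,np.mean(P,0))
```

```text
sugar tip [0.6099 0.1654 0.1449] 0.0009905842676352543 wrist@z [0.6102 0.1647] scene@z [0.6085 0.1666] cup (0.6112, 0.1659)
salt top [0.625  0.0754 0.0982] 4.896882075469914e-05 wrist@z [0.6266 0.076 ] scene@z [0.6205 0.0759] cup (0.6287, 0.0776)
oil tip [ 0.6447 -0.0106  0.1787] 8.781826713846453e-05 wrist@z [ 0.646  -0.0111] scene@z [ 0.6422 -0.0108] cup (0.6461, -0.0107)
tin top [array([ 0.6571, -0.1322]), array([ 0.6449, -0.0731]), array([ 0.6785, -0.0676]), array([ 0.6902, -0.1257])] [ 0.6677 -0.0997] cup .6637 -.0989
oil shoulder [array([ 0.6336, -0.0374]), array([0.6292, 0.0103]), array([0.669, 0.015]), array([ 0.6766, -0.0334])] [ 0.6521 -0.0114]
```

```bash
python3 -c "
from cell import robot
print(robot.close_job())"
```

```text
the job is handed in; nothing more can be done
None
```

The salt shaker, pepper tin, sugar pourer and oil bottle are all in their own cups. I lowered each one until the force reading showed it touching the floor before letting go. The job was handed in at about 28 s; no verdict is reported.

**Last checks on position:**

| Item | How measured | Distance from cup centre | Limit |
|---|---|---|---|
| Sugar pourer | tip seen in two views | about 1.5 mm | 11 mm |
| Salt shaker | top seen in two views | about 4 mm | 11 mm |
| Oil bottle | spout tip seen in two views | about 1.5 mm | 13 mm |
| Pepper tin | top face, scene camera only | about 4 mm | 13 mm |

- **Height and tilt:** The sugar and oil tips came out within 1–3 mm of their expected heights. All four looked upright; I did not measure tilt as an angle.
- **Things left alone:** In the pictures the cocoa shaker, the soap dispenser and the purple tin look unmoved. The red tin was close to the first grasp and looks slightly shifted in the picture. I did not measure any of these again.
- **Disagreements:** The scene camera alone read the salt top about 8 mm and the oil tip about 4 mm from the cup centres. The oil shoulder corners averaged about 6 mm off. I put these down to uncertain pixel picks and heights.

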